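# Pack a fuse and busbar kit for dispatch

## Task

Make up the kit: lay every fuse standing on the table down on its side in a cradle of its own on the rack, and put every busbar link flat in a compartment of its own in the steel tray. The fuses are ceramic: never squeeze one with more than 25 N, and lay it down without banging it into the cradle. When all of them are in place, press the call button fully down and let it go; leave the other things on the table where they are.

Things in the scene. Friction and masses are not known exactly. Their poses are not given: they have to be found in the camera images.
- fuse1: white ceramic cartridge fuse with steel end caps: a plain cylinder 36 mm in diameter and 100 mm long, about 0.2 kg, standing upright on the table at the start. Origin at its centre, z along its axis; both ends are alike. May be absent. Crushed by a grip above 25 N.
- fuse2: white ceramic cartridge fuse with steel end caps: a plain cylinder 36 mm in diameter and 100 mm long, about 0.2 kg, standing upright on the table at the start. Origin at its centre, z along its axis; both ends are alike. May be absent. Crushed by a grip above 25 N.
- fuse3: white ceramic cartridge fuse with steel end caps: a plain cylinder 36 mm in diameter and 100 mm long, about 0.2 kg, standing upright on the table at the start. Origin at its centre, z along its axis; both ends are alike. May be absent. Crushed by a grip above 25 N.
- link1: flat tinned busbar link: a bar 110 x 30 x 8 mm with bolt holes, about 0.15 kg, lying flat on the table at the start. Origin at its centre, x along its length, z up; either end and either face may be used. May be absent.
- link2: flat tinned busbar link: a bar 110 x 30 x 8 mm with bolt holes, about 0.15 kg, lying flat on the table at the start. Origin at its centre, x along its length, z up; either end and either face may be used. May be absent.
- link3: flat tinned busbar link: a bar 110 x 30 x 8 mm with bolt holes, about 0.15 kg, lying flat on the table at the start. Origin at its centre, x along its length, z up; either end and either face may be used. May be absent.
- rack: fixed cradle rack: black base 110 (x) x 250 (y) x 8 mm with three side-by-side cradles, axes along its x, 80 mm apart in y. Each is two white V saddles, 10 mm thick, centred 36 mm either side of the middle, 54 mm wide, 33 mm high over the table; the middle 62 mm between them is open for fingers. Origin under its centre, on the table.
- cradle1 (a point): centre of a fuse lying properly in this cradle, 36 mm above the table; x along the cradle's axis, z up. Any fuse may go in any cradle.
- cradle2 (a point): centre of a fuse lying properly in this cradle, 36 mm above the table; x along the cradle's axis, z up. Any fuse may go in any cradle.
- cradle3 (a point): centre of a fuse lying properly in this cradle, 36 mm above the table; x along the cradle's axis, z up. Any fuse may go in any cradle.
- tray: fixed steel link tray: floor plate 150 (x) x 220 (y) x 6 mm, three side-by-side compartments with their length along its x, 72 mm apart in y, each 120 x 40 mm inside. Green ribs, 5 to 7 mm thick, rise 12 mm above the tray floor (18 mm above the table); the side ribs leave the middle 62 mm of each side open for fingers. Origin under its centre, on the table.
- slot1 (a point): centre of a link lying properly in this compartment, 10 mm above the table; x along the compartment's length, z up. Any link may go in any compartment.
- slot2 (a point): centre of a link lying properly in this compartment, 10 mm above the table; x along the compartment's length, z up. Any link may go in any compartment.
- slot3 (a point): centre of a link lying properly in this compartment, 10 mm above the table; x along the compartment's length, z up. Any link may go in any compartment.
- call (a joint): travel of the call button, 0 up to 0.006 m fully pressed; about 5 N presses it fully
- call_top (a point): centre of the top face of the call button, a grey round button 40 mm across on a grey housing, pressed straight down
- redbin: open red plastic bin, 90 x 140 x 50 mm; not part of the job, leave it where it is
- tape: ring of cardboard tape core, 90 mm across, 25 mm high; not part of the job, leave it where it is
- wrench: steel spanner, 160 mm, lying flat; not part of the job, leave it where it is
- jar: clear jar, 56 mm across, 70 mm high; not part of the job, leave it where it is
- carton: cardboard carton, 70 x 110 x 50 mm; not part of the job, leave it where it is
- driver: screwdriver, 180 mm, lying flat; not part of the job, leave it where it is
- plug: black rubber plug, 32 mm across, 12 mm high; not part of the job, leave it where it is

How it is judged:
On the way, in this order (a step that is already met when the one before it is completed fails the run):
1. every fuse present lies in a cradle and every link present lies flat in a compartment, let go of (((x of fuse1 in the frame of cradle1 between -0.018 and 0.018 m and y of fuse1 in the frame of cradle1 between -0.005 and 0.005 m and z of fuse1 in the frame of cradle1 between -0.005 and 0.005 m and angle between the z axis of fuse1 and the x axis of cradle1, either way round below 0.12 rad) or (x of fuse1 in the frame of cradle2 between -0.018 and 0.018 m and y of fuse1 in the frame of cradle2 between -0.005 and 0.005 m and z of fuse1 in the frame of cradle2 between -0.005 and 0.005 m and angle between the z axis of fuse1 and the x axis of cradle2, either way round below 0.12 rad) or (x of fuse1 in the frame of cradle3 between -0.018 and 0.018 m and y of fuse1 in the frame of cradle3 between -0.005 and 0.005 m and z of fuse1 in the frame of cradle3 between -0.005 and 0.005 m and angle between the z axis of fuse1 and the x axis of cradle3, either way round below 0.12 rad)) and ((x of fuse2 in the frame of cradle1 between -0.018 and 0.018 m and y of fuse2 in the frame of cradle1 between -0.005 and 0.005 m and z of fuse2 in the frame of cradle1 between -0.005 and 0.005 m and angle between the z axis of fuse2 and the x axis of cradle1, either way round below 0.12 rad) or (x of fuse2 in the frame of cradle2 between -0.018 and 0.018 m and y of fuse2 in the frame of cradle2 between -0.005 and 0.005 m and z of fuse2 in the frame of cradle2 between -0.005 and 0.005 m and angle between the z axis of fuse2 and the x axis of cradle2, either way round below 0.12 rad) or (x of fuse2 in the frame of cradle3 between -0.018 and 0.018 m and y of fuse2 in the frame of cradle3 between -0.005 and 0.005 m and z of fuse2 in the frame of cradle3 between -0.005 and 0.005 m and angle between the z axis of fuse2 and the x axis of cradle3, either way round below 0.12 rad)) and ((x of fuse3 in the frame of cradle1 between -0.018 and 0.018 m and y of fuse3 in the frame of cradle1 between -0.005 and 0.005 m and z of fuse3 in the frame of cradle1 between -0.005 and 0.005 m and angle between the z axis of fuse3 and the x axis of cradle1, either way round below 0.12 rad) or (x of fuse3 in the frame of cradle2 between -0.018 and 0.018 m and y of fuse3 in the frame of cradle2 between -0.005 and 0.005 m and z of fuse3 in the frame of cradle2 between -0.005 and 0.005 m and angle between the z axis of fuse3 and the x axis of cradle2, either way round below 0.12 rad) or (x of fuse3 in the frame of cradle3 between -0.018 and 0.018 m and y of fuse3 in the frame of cradle3 between -0.005 and 0.005 m and z of fuse3 in the frame of cradle3 between -0.005 and 0.005 m and angle between the z axis of fuse3 and the x axis of cradle3, either way round below 0.12 rad)) and ((x of link1 in the frame of slot1 between -0.009 and 0.009 m and y of link1 in the frame of slot1 between -0.009 and 0.009 m and z of link1 in the frame of slot1 between -0.004 and 0.004 m and angle between the x axis of link1 and the x axis of slot1, either way round below 0.15 rad) or (x of link1 in the frame of slot2 between -0.009 and 0.009 m and y of link1 in the frame of slot2 between -0.009 and 0.009 m and z of link1 in the frame of slot2 between -0.004 and 0.004 m and angle between the x axis of link1 and the x axis of slot2, either way round below 0.15 rad) or (x of link1 in the frame of slot3 between -0.009 and 0.009 m and y of link1 in the frame of slot3 between -0.009 and 0.009 m and z of link1 in the frame of slot3 between -0.004 and 0.004 m and angle between the x axis of link1 and the x axis of slot3, either way round below 0.15 rad)) and ((x of link2 in the frame of slot1 between -0.009 and 0.009 m and y of link2 in the frame of slot1 between -0.009 and 0.009 m and z of link2 in the frame of slot1 between -0.004 and 0.004 m and angle between the x axis of link2 and the x axis of slot1, either way round below 0.15 rad) or (x of link2 in the frame of slot2 between -0.009 and 0.009 m and y of link2 in the frame of slot2 between -0.009 and 0.009 m and z of link2 in the frame of slot2 between -0.004 and 0.004 m and angle between the x axis of link2 and the x axis of slot2, either way round below 0.15 rad) or (x of link2 in the frame of slot3 between -0.009 and 0.009 m and y of link2 in the frame of slot3 between -0.009 and 0.009 m and z of link2 in the frame of slot3 between -0.004 and 0.004 m and angle between the x axis of link2 and the x axis of slot3, either way round below 0.15 rad)) and ((x of link3 in the frame of slot1 between -0.009 and 0.009 m and y of link3 in the frame of slot1 between -0.009 and 0.009 m and z of link3 in the frame of slot1 between -0.004 and 0.004 m and angle between the x axis of link3 and the x axis of slot1, either way round below 0.15 rad) or (x of link3 in the frame of slot2 between -0.009 and 0.009 m and y of link3 in the frame of slot2 between -0.009 and 0.009 m and z of link3 in the frame of slot2 between -0.004 and 0.004 m and angle between the x axis of link3 and the x axis of slot2, either way round below 0.15 rad) or (x of link3 in the frame of slot3 between -0.009 and 0.009 m and y of link3 in the frame of slot3 between -0.009 and 0.009 m and z of link3 in the frame of slot3 between -0.004 and 0.004 m and angle between the x axis of link3 and the x axis of slot3, either way round below 0.15 rad)) and linear speed of each of fuse1, fuse2, fuse3, link1, link2, link3 below 0.02 m/s and contact force between the fingers and fuse1 below 0.1 N and contact force between the fingers and fuse2 below 0.1 N and contact force between the fingers and fuse3 below 0.1 N and contact force between the fingers and link1 below 0.1 N and contact force between the fingers and link2 below 0.1 N and contact force between the fingers and link3 below 0.1 N), for 0.2 s.
2. the call button is pressed fully down (value of joint call above 0.0048 m), for 0.05 s.
At the end, for the whole second after the job is handed in: Every fuse present lies in a cradle (centre within 18 mm along the cradle, 5 mm across and in height, axis within 0.12 rad), every link present lies flat in a compartment (centre within 9 mm each way and 4 mm in height, within 0.15 rad), all at rest, and the button has come back up (((x of fuse1 in the frame of cradle1 between -0.018 and 0.018 m and y of fuse1 in the frame of cradle1 between -0.005 and 0.005 m and z of fuse1 in the frame of cradle1 between -0.005 and 0.005 m and angle between the z axis of fuse1 and the x axis of cradle1, either way round below 0.12 rad) or (x of fuse1 in the frame of cradle2 between -0.018 and 0.018 m and y of fuse1 in the frame of cradle2 between -0.005 and 0.005 m and z of fuse1 in the frame of cradle2 between -0.005 and 0.005 m and angle between the z axis of fuse1 and the x axis of cradle2, either way round below 0.12 rad) or (x of fuse1 in the frame of cradle3 between -0.018 and 0.018 m and y of fuse1 in the frame of cradle3 between -0.005 and 0.005 m and z of fuse1 in the frame of cradle3 between -0.005 and 0.005 m and angle between the z axis of fuse1 and the x axis of cradle3, either way round below 0.12 rad)) and ((x of fuse2 in the frame of cradle1 between -0.018 and 0.018 m and y of fuse2 in the frame of cradle1 between -0.005 and 0.005 m and z of fuse2 in the frame of cradle1 between -0.005 and 0.005 m and angle between the z axis of fuse2 and the x axis of cradle1, either way round below 0.12 rad) or (x of fuse2 in the frame of cradle2 between -0.018 and 0.018 m and y of fuse2 in the frame of cradle2 between -0.005 and 0.005 m and z of fuse2 in the frame of cradle2 between -0.005 and 0.005 m and angle between the z axis of fuse2 and the x axis of cradle2, either way round below 0.12 rad) or (x of fuse2 in the frame of cradle3 between -0.018 and 0.018 m and y of fuse2 in the frame of cradle3 between -0.005 and 0.005 m and z of fuse2 in the frame of cradle3 between -0.005 and 0.005 m and angle between the z axis of fuse2 and the x axis of cradle3, either way round below 0.12 rad)) and ((x of fuse3 in the frame of cradle1 between -0.018 and 0.018 m and y of fuse3 in the frame of cradle1 between -0.005 and 0.005 m and z of fuse3 in the frame of cradle1 between -0.005 and 0.005 m and angle between the z axis of fuse3 and the x axis of cradle1, either way round below 0.12 rad) or (x of fuse3 in the frame of cradle2 between -0.018 and 0.018 m and y of fuse3 in the frame of cradle2 between -0.005 and 0.005 m and z of fuse3 in the frame of cradle2 between -0.005 and 0.005 m and angle between the z axis of fuse3 and the x axis of cradle2, either way round below 0.12 rad) or (x of fuse3 in the frame of cradle3 between -0.018 and 0.018 m and y of fuse3 in the frame of cradle3 between -0.005 and 0.005 m and z of fuse3 in the frame of cradle3 between -0.005 and 0.005 m and angle between the z axis of fuse3 and the x axis of cradle3, either way round below 0.12 rad)) and ((x of link1 in the frame of slot1 between -0.009 and 0.009 m and y of link1 in the frame of slot1 between -0.009 and 0.009 m and z of link1 in the frame of slot1 between -0.004 and 0.004 m and angle between the x axis of link1 and the x axis of slot1, either way round below 0.15 rad) or (x of link1 in the frame of slot2 between -0.009 and 0.009 m and y of link1 in the frame of slot2 between -0.009 and 0.009 m and z of link1 in the frame of slot2 between -0.004 and 0.004 m and angle between the x axis of link1 and the x axis of slot2, either way round below 0.15 rad) or (x of link1 in the frame of slot3 between -0.009 and 0.009 m and y of link1 in the frame of slot3 between -0.009 and 0.009 m and z of link1 in the frame of slot3 between -0.004 and 0.004 m and angle between the x axis of link1 and the x axis of slot3, either way round below 0.15 rad)) and ((x of link2 in the frame of slot1 between -0.009 and 0.009 m and y of link2 in the frame of slot1 between -0.009 and 0.009 m and z of link2 in the frame of slot1 between -0.004 and 0.004 m and angle between the x axis of link2 and the x axis of slot1, either way round below 0.15 rad) or (x of link2 in the frame of slot2 between -0.009 and 0.009 m and y of link2 in the frame of slot2 between -0.009 and 0.009 m and z of link2 in the frame of slot2 between -0.004 and 0.004 m and angle between the x axis of link2 and the x axis of slot2, either way round below 0.15 rad) or (x of link2 in the frame of slot3 between -0.009 and 0.009 m and y of link2 in the frame of slot3 between -0.009 and 0.009 m and z of link2 in the frame of slot3 between -0.004 and 0.004 m and angle between the x axis of link2 and the x axis of slot3, either way round below 0.15 rad)) and ((x of link3 in the frame of slot1 between -0.009 and 0.009 m and y of link3 in the frame of slot1 between -0.009 and 0.009 m and z of link3 in the frame of slot1 between -0.004 and 0.004 m and angle between the x axis of link3 and the x axis of slot1, either way round below 0.15 rad) or (x of link3 in the frame of slot2 between -0.009 and 0.009 m and y of link3 in the frame of slot2 between -0.009 and 0.009 m and z of link3 in the frame of slot2 between -0.004 and 0.004 m and angle between the x axis of link3 and the x axis of slot2, either way round below 0.15 rad) or (x of link3 in the frame of slot3 between -0.009 and 0.009 m and y of link3 in the frame of slot3 between -0.009 and 0.009 m and z of link3 in the frame of slot3 between -0.004 and 0.004 m and angle between the x axis of link3 and the x axis of slot3, either way round below 0.15 rad)) and linear speed of each of fuse1, fuse2, fuse3, link1, link2, link3 below 0.02 m/s and value of joint call below 0.002 m); the robot touches nothing.
It fails at once if a fuse is squeezed with more than 25 N a finger (55 N over both fingers) (contact force between the fingers and fuse1 above 55 N or contact force between the fingers and fuse2 above 55 N or contact force between the fingers and fuse3 above 55 N).
It fails at once if a fuse is banged into the rack (more than 60 N) (contact force between any of fuse1, fuse2, fuse3 and rack above 60 N).
It fails at once if something that is not part of the job is moved more than 40 mm (distance of any of redbin, tape, wrench, jar, carton, driver, plug from where it was at the start of the episode above 0.04 m).
Of fuse1, fuse2, fuse3, link1, link2, link3 only 5 to 6 are there at a start; the rules pass over those that are not, and their reading is None.
At some moment in a run one of link1, link2, link3 may be knocked a few centimetres aside while the robot is not near it.
It also fails if it takes over 210 s, if anything falls off the work surface, if the arm or the gripper's body presses on something with over 40 N, if the wrist force passes 120 N, or if a joint passes its speed limit or range.

## Robot

A 6-joint arm with a two-finger parallel gripper is mounted at the origin on the work surface. World frame = base frame: x ahead of the robot, y to its left, z up, the work surface at z = 0. Lengths are in m, angles in rad, forces in N, time in s.
With the tool pointing down it reaches from about 0.3 to 0.875 m from the base axis. Payload 6.4 kg.
Tool frame: the origin (TCP) lies at the very end of the fingers, on their centre line; the grasp point (between the pads) lies 19 mm behind it; z points along the fingers, y is the line along which they close (so a half turn about z gives the same grasp; the last joint's range is limited). The gripper opens to 88 mm and grips with 3 to 60 N. Pads are 18 mm wide; open, the fingers measure 123 mm over their backs; the gripper's body (75 mm by 187 mm) begins 45 mm behind the grasp point.
Start: joints at [1.06, 0.181, 1.607, -0, 1.354, -0.206], TCP at [0.173, 0.549, 0.239] pointing down, gripper open.
Joint ranges: [-2.99, 2.99], [-0.89, 2.07], [0.3, 2.58], [-1.14, 4.28], [0, 2.63], [-3.12, 3.12]. Speed limits (rad/s): [2.57, 2.57, 3.01, 3.14, 3.14, 3.14].

## Interface

Orientations are given as a unit quaternion [w, x, y, z].
In Python, from workcell import manip gives the robot as it stands. The module is installed in compiled form; this text tells all that it offers.
- The arm moves only by the tool send_rows, never from a script. Its argument "increments" is a list of rows, each a list of 7 numbers: the opening, from -1 (shut) to 1 (fully open), then the shift along the world's x, y, z as a fraction of full scale, then the turn, a rotation vector about the world's x, y, z as a fraction of full scale. In form: [[claw, x, y, z, ax, ay, az], ...]. A call has 1 to 12 rows; each row shifts and turns the commanded pose from where the row before left it; what a row does not reach is not made up. Full scale, the value 1, is 2 cm for a shift and 10 degrees for a turn. A row lasts 1/8 s, in which the tool goes at most 62.5 mm and 10.7 degrees, less where a joint would pass 70% of its speed; a pose out of reach is approached as far as the arm can. A call with a number of a shift or a turn outside -1 to 1 is refused whole. A call with a gripper value outside its range is refused whole. The fingers move at their own pace and stop on an object; "force" is the grip in N (left out, the last holds). Time passes only in rows, so rows that do not move let the fingers close. It gives the time, the measured TCP pose, the force, the opening and the grip force at its end, in the units of the state.
- manip.sense(): the state, without advancing time (a new reading comes with each control period).
- manip.camera(name): name is "scene" or "top" or "wrist"; returns a dict with "color" (400x640x3 uint8, blue, green, red), "intrinsics" (3x3 intrinsics, pixels), "eye" and "orientation" of the camera in the world. Camera axes: x right, y down, z forward; pixel columns grow to the right and rows downward; lengths in m; the calibration is good to about 2 mm. A picture is of the moment at which its call begins. There is no depth.
- manip.job_done(): hands the job in; it is judged then, once.
The state is a dict: "time_s": time; "qpos": joint angles; "dq": joint speeds; "tau": joint torques, N m; "eef_pos": TCP position; "tcp_rot": TCP orientation; "ft_force": force on the tool from outside, world axes, zero at the start; "ft_torque": the same for the moment, N m; "finger_gap": finger opening in m; "gripper_force": force on a finger pad.
Only numpy, scipy, OpenCV 4.12 (cv2) and the standard library are available. Lean on these libraries where they do the work, as an engineer would, in place of code of your own. Each camera call takes 0.05 s, during which the arm holds its last target. There are 200 camera calls.

## Working session

There is one attempt and no reset: what is moved stays moved. The work goes in short steps, Python scripts to look and compute and a tool call to move; the robot and the scene stay as the last step left them, time stands still between calls to the robot, and variables do not carry over. Pictures are saved under pics/ and viewed, at most 16 in all, crops included, and the job is handed in when it is done.

Besides the shell and the picture viewer there is one more tool, called after "Call:" as name(argument=value, ...), one argument or row to a line, values as JSON. send_rows: Moves the arm, as the interface text tells. Shift numbers are shares of 2 cm and turn numbers shares of 10 degrees, none past 1 either way. Its arguments: {"type":"object","properties":{"increments":{"type":"array"},"force":{"type":"number"}},"required":["increments"]}

```bash
mkdir -p pics; cat > h.py <<'E'
import cv2,numpy as np
from workcell import manip
from scipy.spatial.transform import Rotation as R
def rot(q): return R.from_quat([q[1],q[2],q[3],q[0]]).as_matrix()
def snap(name,fn=None):
    c=manip.camera(name)
    if fn: cv2.imwrite('pics/'+fn,c['color'])
    return c
def px2w(c,uv,z):
    K=np.array(c['intrinsics']);d=rot(c['orientation'])@np.linalg.inv(K)@np.array([uv[0],uv[1],1.])
    e=np.array(c['eye']);return e+d*(z-e[2])/d[2]
def w2px(c,p):
    q=np.array(c['intrinsics'])@rot(c['orientation']).T@(np.array(p)-np.array(c['eye']));return q[:2]/q[2]
E
python3 - <<'E'
from h import *
for n in('top','scene'):
    c=snap(n,n+'0.png');print(n,c['eye'],c['orientation'],c['intrinsics'])
s=manip.sense();print(s)
E
```

```text
top [ 0.41005653 -0.00317803  1.15063831] [ 0.05803782 -0.69860097  0.71132363 -0.05105878] [[438.32632476   0.         325.58061068]
 [  0.         438.32632476 196.29134074]
 [  0.           0.           1.        ]]
scene [ 1.49011527 -0.47353716  0.69239286] [-0.41983899  0.7324667   0.47203523 -0.25379222] [[472.8831594    0.         314.97561242]
 [  0.         472.8831594  197.03493638]
 [  0.           0.           1.        ]]
{'time_s': 0.1, 'qpos': array([ 1.05971570e+00,  1.81469507e-01,  1.60789750e+00, -5.45999530e-05,
        1.35384014e+00, -2.06324041e-01]), 'dq': array([-0.00049794, -0.00108283, -0.00047984, -0.0002691 , -0.00144249,
       -0.00013271]), 'tau': array([-2.99693365e-04, -4.34815300e+01, -3.42697942e+01,  7.04026641e-02,
        3.38571891e-02, -3.04562434e-05]), 'eef_pos': array([0.17230018, 0.54805858, 0.23790378]), 'tcp_rot': array([-2.58433253e-04,  1.51783415e-01,  9.88413447e-01, -7.65226595e-04]), 'ft_force': array([ 0.92046644, -0.15456896, -0.17472332]), 'ft_torque': array([-0.04404363, -0.00759426, -0.03322571]), 'gripper_force': 0.0, 'finger_gap': 0.08828058089371227}
```

View pics/top0.png

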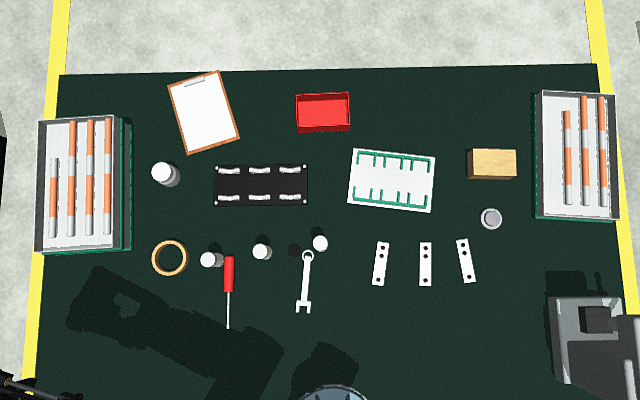

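View pics/scene0.png

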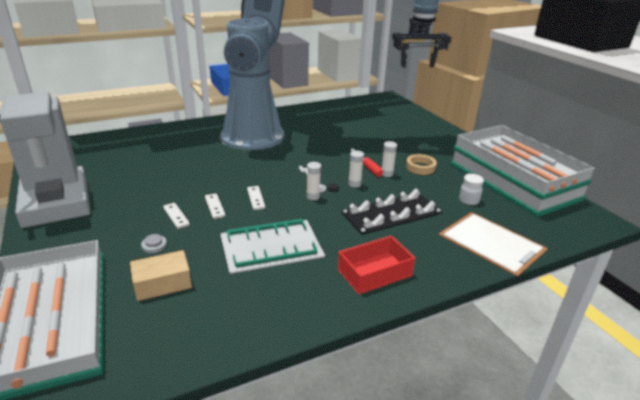

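The top view shows the rack at (261,185), the tray at (391,180), and fuses at (210,260), (262,252) and (320,243). Links are at (380,263), (425,264) and (466,260), the button at (490,217), and the spanner and plug sit beside fuse 3. Next I'll measure these more precisely.

```bash
cat > meas.py <<'E'
from h import *
def comps(c,roi,thr,zs,amin=40):
    x0,y0,x1,y1=roi;im=c['color'];hsv=cv2.cvtColor(im,cv2.COLOR_BGR2HSV)
    m=((hsv[...,2]>thr)&(hsv[...,1]<60)).astype(np.uint8)
    k=np.zeros_like(m);k[y0:y1,x0:x1]=m[y0:y1,x0:x1]
    out=[]
    for cn in cv2.findContours(k,cv2.RETR_EXTERNAL,cv2.CHAIN_APPROX_NONE)[0]:
        if cv2.contourArea(cn)<amin: continue
        w=np.array([px2w(c,p[0],zs)[:2] for p in cn],np.float32)*1000
        r=cv2.minAreaRect(w);b=cv2.boxPoints(r);e=max((b[1]-b[0],b[2]-b[1]),key=np.linalg.norm)
        out.append((cn.reshape(-1,2).mean(0).round(),np.round(r[0],1),np.round(r[1],1),round(np.degrees(np.arctan2(e[1],e[0]))%180,1)))
    return out
E
python3 - <<'E'
from meas import *
c=snap('top')
print('links');[print(o) for o in comps(c,(360,230,485,295),120,.008)]
print('tray');[print(o) for o in comps(c,(335,140,445,220),120,.006)]
print('fuses');[print(o) for o in comps(c,(195,232,340,320),120,.1,20)]
print('button');[print(o) for o in comps(c,(475,200,510,235),90,.03,20)]
print('rackwhite');[print(o) for o in comps(c,(210,155,312,212),110,.008,2)]
im=c['color']
a=cv2.resize(im[145:330,195:345],None,fx=4,fy=4,interpolation=cv2.INTER_CUBIC)[:600]
cv2.imwrite('pics/z1.png',cv2.resize(im[155:300,190:345],None,fx=4,fy=4,interpolation=cv2.INTER_CUBIC))
E
```

```text
links
(array([425., 264.]), array([ 408.8, -244.7]), array([ 28.1, 110.4]), np.float32(176.9))
(array([380., 263.]), array([ 411.5, -130.5]), array([ 29.9, 111.3]), np.float32(169.9))
(array([466., 260.]), array([ 414.9, -350. ]), array([111.4,  30.4]), np.float32(7.6))
tray
(array([391., 180.]), array([ 630.5, -167.5]), array([220. , 151.4]), np.float32(82.0))
fuses
(array([228., 306.]), array([319.5, 238.7]), array([61.6,  4.7]), np.float32(1.0))
(array([212., 261.]), array([427.9, 279.9]), array([55.2, 33. ]), np.float32(89.0))
(array([305., 285.]), array([372.9,  59. ]), array([ 33.7, 145.8]), np.float32(175.8))
(array([263., 252.]), array([444.1, 160.5]), array([45.7, 34.7]), np.float32(81.0))
(array([320., 243.]), array([461.2,  21.1]), array([37.1, 33.7]), np.float32(44.1))
button
(array([491., 218.]), array([ 519.3, -415.5]), array([50.9, 54.5]), np.float32(175.9))
rackwhite
(array([216., 202.]), array([577. , 297.5]), array([7.7, 7.4]), np.float32(44.9))
(array([304., 201.]), array([576.5,  62.4]), array([7.9, 5.3]), np.float32(88.9))
(array([228., 197.]), array([589.7, 263.4]), array([56. , 13.4]), np.float32(88.9))
(array([290., 196.]), array([589.3, 101.9]), array([55.6, 13.4]), np.float32(88.9))
(array([259., 197.]), array([590.8, 182.5]), array([53.2, 13.4]), np.float32(88.9))
(array([290., 170.]), array([662.1, 101.6]), array([56.1, 13.6]), np.float32(88.9))
(array([259., 170.]), array([662.4, 183. ]), array([53.7, 16.4]), np.float32(88.9))
(array([227., 170.]), array([663.4, 268.7]), array([66.1, 17.9]), np.float32(83.3))
(array([304., 166.]), array([670.9,  62.8]), array([5.3, 5.5]), np.float32(179.4))
```

View pics/z1.png

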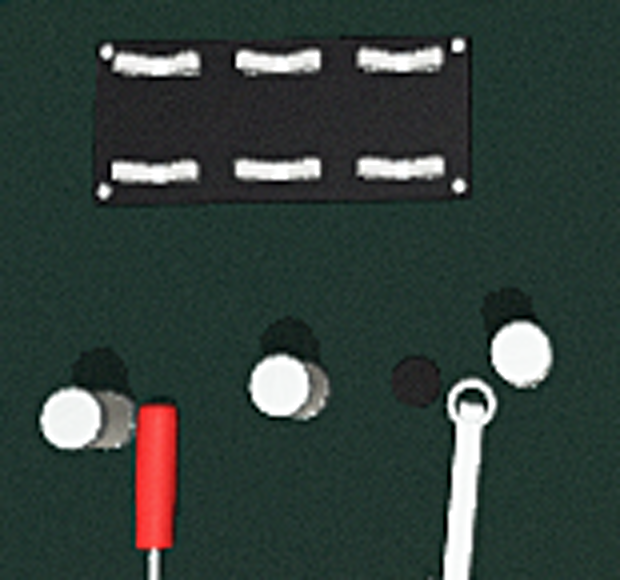

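The crop shows the fuse tops at full-image pixels (208,260), (260,251.5) and (320,243.5). The rack is square to the table, the plug and spanner ring lie between fuses 2 and 3, and the driver is next to fuse 1. I'll test tilting the tool outward while moving toward fuse 1.

Call:
send_rows(
  increments=[
    [1, 0, -1, 0, 0, 0, -1],
    [1, 0, -1, 0, 0, 0, -0.75],
    [1, 0.5, -1, 0, 0, -1, 0],
    [1, 0.5, -1, 0, 0, -1, 0],
    [1, 0.5, -1, 0, 0, -1, 0],
    [1, 0.5, -1, 0, 0, -1, 0],
    [1, 0.5, -1, 0, 0, -1, 0],
    [1, 0.5, -1, 0, 0, -1, 0],
    [1, 0.5, -1, 0, 0, 0, 0],
    [1, 0, -1, 0, 0, 0, 0],
    [1, 0, -1, 0, 0, 0, 0],
    [1, 0, -1, 0, 0, 0, 0],
  ],
  force=14,
)

```text
time_s: 1.65
eef_pos: [0.2292, 0.3092, 0.2526]
tcp_rot: [0.46, 0.267, 0.835, 0.137]
ft_force: [-0.3, -0.6, 0.5]
finger_gap: 0.0882
gripper_force: 0.0
```

```bash
cat > st.py <<'E'
from h import *
def st():
    s=manip.sense();M=rot(s['tcp_rot']);p=s['eef_pos']
    print('t',round(s['time_s'],2),'tcp',(p*1000).round(1),'grasp',((p-.019*M[:,2])*1000).round(1),'z',M[:,2].round(3),'y',M[:,1].round(3),'q',s['qpos'].round(2),'F',s['ft_force'].round(1),'gap',round(s['finger_gap']*1000,1),'gf',round(s['gripper_force'],1))
st() if __name__=='__main__' else 0
E
python3 - <<'E'
from st import *
st()
c=snap('top')
for p in [(208,259.75),(260,251.5),(320.25,243.5)]: print((px2w(c,p,.1)*1000).round(1))
E
```

```text
t 1.65 tcp [229.2 309.2 252.6] grasp [213.2 309.5 262.8] z [ 0.842 -0.017 -0.539] y [0.321 0.819 0.475] q [ 1.29 -0.29  2.34 -1.14  1.12  0.9 ] F [-0.3 -0.6  0.5] gap 88.2 gf 0.0
[426.2 288.2 100. ]
[443.5 164.4 100. ]
[460.   20.5 100. ]
```

Call:
send_rows(
  increments=[
    [1, 1, 0, 0, 0, 0, 0],
    [1, 1, 0, 0, 0, 0, 0],
    [1, 1, 0, 0, 0, 0, 0],
    [1, 1, 0, 0, 0, 0, 0],
    [1, 1, 0, 0, 0, 0, 0],
    [1, 1, 0, 0, 0, 0, 0],
    [1, 1, 0, 0, 0, 0, 0],
    [1, 1, 0, 0, 0, 0, 0],
    [1, 1, -1, 0, 0, 0, 0],
    [1, 0, 0, 0, 0, 0, 0],
  ],
)

```text
time_s: 2.95
eef_pos: [0.4054, 0.2857, 0.2668]
tcp_rot: [0.447, 0.272, 0.842, 0.132]
ft_force: [-0.4, -0.0, -0.4]
finger_gap: 0.0882
gripper_force: 0.0
```

```bash
cat >> h.py <<'E'
def toRot(theta,yaw=0):
    """rows-vector (units of 10deg) taking the tool to tilt theta deg outward along azimuth yaw"""
    M=rot(manip.sense()['tcp_rot']);T=R.from_euler('z',yaw,degrees=True).as_matrix()@R.from_euler('y',-theta,degrees=True).as_matrix()@np.diag([-1.,1,-1])
    return (np.degrees(R.from_matrix(T@M.T).as_rotvec())/10).round(2)
E
python3 - <<'E'
from st import *
st();print(toRot(60),toRot(45))
E
```

```text
t 2.95 tcp [405.4 285.7 266.8] grasp [389.7 286.1 277.5] z [ 0.824 -0.021 -0.566] y [0.34  0.818 0.465] q [ 0.73 -0.3   2.29 -1.13  0.68  0.54] F [-0.4 -0.  -0.4] gap 88.2 gf 0.0
[-2.91 -0.4   1.97] [-2.63  1.05  2.34]
```

Call:
send_rows(
  increments=[
    [1, 0.5, 0, 0, -0.66, 0.26, 0.58],
    [1, 0.5, 0, 0, -0.66, 0.26, 0.58],
    [1, 0.5, 0, 0, -0.66, 0.26, 0.58],
    [1, 0.2, 0.1, 0, -0.66, 0.26, 0.58],
    [1, 0, 0, 0, 0, 0, 0],
  ],
)

```text
time_s: 3.58
eef_pos: [0.438, 0.2895, 0.2674]
tcp_rot: [0.386, 0.007, 0.923, 0.003]
ft_force: [-0.0, 1.3, -0.1]
finger_gap: 0.088
gripper_force: 0.0
```

```bash
python3 - <<'E'
from st import *
st();print(toRot(60),toRot(45))
E
```

```text
t 3.58 tcp [438.  289.5 267.4] grasp [424.4 289.5 280.7] z [ 0.712  0.    -0.703] y [0.01  1.    0.011] q [ 0.6  -0.27  2.17 -0.7   0.67 -0.52] F [-0.   1.3 -0.1] gap 88.0 gf 0.0
[-0.07 -1.46  0.05] [-0.06  0.04  0.06]
```

Call:
send_rows(
  increments=[
    [1, 0, 0, -1, -0.06, 0.04, 0.06],
    [1, 0, 0, -1, 0, 0, 0],
    [1, 0, 0, -1, 0, 0, 0],
    [1, 0, 0, -1, 0, 0, 0],
    [1, 0, 0, -1, 0, 0, 0],
    [1, 0, 0, 0, 0, 0, 0],
  ],
)

```text
time_s: 4.32
eef_pos: [0.4352, 0.2878, 0.163]
tcp_rot: [0.38, -0.001, 0.925, -0.002]
ft_force: [-0.1, 0.3, 0.3]
finger_gap: 0.0883
gripper_force: 0.0
```

```bash
python3 - <<'E'
from st import *
st();print(toRot(45))
c=snap('wrist','w1.png');print(w2px(c,[.4262,.2882,.1]),w2px(c,[.4262,.2882,0.0]))
E
```

```text
t 4.33 tcp [435.2 287.8 163. ] grasp [421.9 287.8 176.5] z [ 0.702 -0.002 -0.712] y [-0.001  1.    -0.004] q [ 0.59 -0.07  2.25 -1.01  0.49 -0.17] F [-0.1  0.3  0.3] gap 88.3 gf 0.0
[ 0.02 -0.04 -0.01]
[315.36662456 149.37439727] [315.92735722  36.17922069]
```

View pics/w1.png

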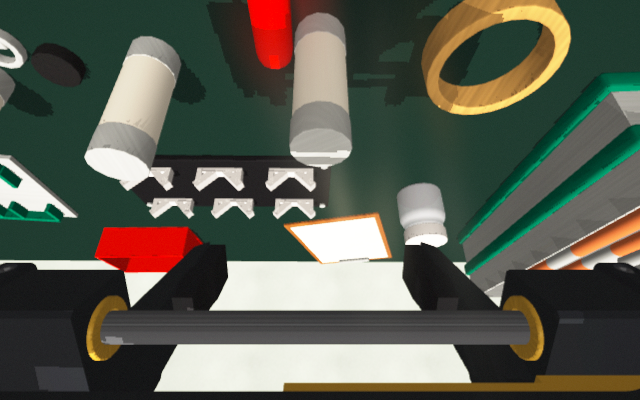

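The wrist view puts the fuse 1 top at (321,147), so it is about 3 mm further in +y than I measured. Joint 4 is near its limit with an outward tilt. I'll grip at 60° leaning inward from the far side instead, and lay the fuse at +30°.

Call:
send_rows(
  increments=[
    [1, 0, 0, 1, 0, 1, 0],
    [1, 0, 0, 1, 0, 1, 0],
    [1, 0, 0, 0, 0, 1, 0],
    [1, 0, 0, 0, 0, 1, 0],
    [1, 0, 0, 0, 0, 1, 0],
    [1, -0.2, 0.05, 0, 0, 1, 0],
    [1, -0.2, 0.05, 0, 0, 1, 0],
    [1, -0.2, 0.05, 0, 0, 1, 0],
    [1, -0.2, 0, 0, 0, 1, 0],
    [1, -0.2, 0, 0, 0, 1, 0],
    [1, -0.2, 0, 0, 0, 0.5, 0],
    [1, 0, 0, 0, 0, 0, 0],
  ],
)

```text
time_s: 5.88
eef_pos: [0.4185, 0.2816, 0.19]
tcp_rot: [-0.44, -0.005, 0.898, -0.019]
ft_force: [-0.2, -0.0, -0.3]
finger_gap: 0.088
gripper_force: 0.0
```

```bash
python3 - <<'E'
from st import *
st();print(toRot(-60))
E
```

```text
t 5.88 tcp [418.5 281.6 190. ] grasp [433.5 282.3 201.7] z [-0.789 -0.038 -0.613] y [-0.025  0.999 -0.03 ] q [ 0.25  0.67  1.29  0.18  2.07 -1.32] F [-0.2 -0.  -0.3] gap 88.0 gf 0.0
[ 0.16  0.78 -0.15]
```

Call:
send_rows(
  increments=[
    [1, -0.42, 0.47, 0, 0.16, 0.78, -0.15],
    [1, 0, 0, 0, 0, 0, 0],
  ],
)

```text
time_s: 6.12
eef_pos: [0.4098, 0.291, 0.1904]
tcp_rot: [-0.499, -0.0, 0.867, -0.001]
ft_force: [-0.5, -0.8, -0.3]
finger_gap: 0.0886
gripper_force: 0.0
```

```bash
python3 - <<'E'
from st import *
st();print(toRot(-60))
E
```

```text
t 6.12 tcp [409.8 291.  190.4] grasp [426.2 291.  200. ] z [-0.865 -0.001 -0.502] y [-0.001  1.    -0.001] q [ 0.25  0.74  1.25  0.25  2.16 -1.3 ] F [-0.5 -0.8 -0.3] gap 88.6 gf 0.0
[ 0.    0.01 -0.01]
```

Call:
send_rows(
  increments=[
    [1, 0, 0, -1, 0, 0, 0],
    [1, 0, 0, -1, 0, 0, 0],
    [1, 0, 0, -1, 0, 0, 0],
    [1, 0, 0, -1, 0, 0, 0],
    [1, 0, 0, -1, 0, 0, 0],
    [1, 0, 0, -1, 0, 0, 0],
    [1, 0, 0, -0.75, 0, 0, 0],
    [1, 0, 0, 0, 0, 0, 0],
  ],
)

```text
time_s: 7.12
eef_pos: [0.4095, 0.2909, 0.0551]
tcp_rot: [-0.5, -0.0, 0.866, -0.001]
ft_force: [-0.5, -0.7, -0.1]
finger_gap: 0.0884
gripper_force: 0.0
```

```bash
python3 st.py; python3 -c "
from h import *
print(toRot(-60))"
```

```text
t 7.12 tcp [409.5 290.9  55.1] grasp [426.  290.9  64.6] z [-0.866 -0.001 -0.5  ] y [-0.001  1.    -0.001] q [ 0.25  0.94  1.23  0.23  1.99 -1.35] F [-0.5 -0.7 -0.1] gap 88.4 gf 0.0
[ 0.   -0.   -0.01]
```

Call:
send_rows(
  increments=[
    [-1, 0, 0, 0, 0, 0, 0],
    [-1, 0, 0, 0, 0, 0, 0],
    [-1, 0, 0, 0, 0, 0, 0],
    [-1, 0, 0, 0, 0, 0, 0],
    [-1, 0, 0, 0, 0, 0, 0],
    [-1, 0, 0, 0, 0, 0, 0],
  ],
  force=14,
)

```text
time_s: 7.88
eef_pos: [0.4102, 0.291, 0.0565]
tcp_rot: [-0.499, -0.0, 0.867, -0.0]
ft_force: [0.6, 0.7, 0.7]
finger_gap: 0.0353
gripper_force: 14.0
```

Call:
send_rows(
  increments=[
    [-1, 0, 0, 1, 0, 0, 0],
    [-1, 0, 0, 1, 0, 0, 0],
    [-1, 0, 0, 1, 0, 0, 0],
    [-1, 0, 0, 1, 0, 0, 0],
    [-1, 0, 0, 1, 0, 0, 0],
    [-1, 1, 0, 0, 0, -1, 0],
    [-1, 1, 0, 0, 0, -1, 0],
    [-1, 1, 0, 0, 0, -1, 0],
    [-1, 1, -0.4, 0, 0, -1, 0],
    [-1, 1, -0.4, 0, 0, -1, 0],
    [-1, 1, -0.4, 0, 0, -1, 0],
    [-1, 1, -0.3, 0, 0, -1, 0],
  ],
)

```text
time_s: 9.38
eef_pos: [0.5506, 0.2608, 0.158]
tcp_rot: [0.091, 0.0, 0.996, -0.0]
ft_force: [-1.1, -0.0, -2.2]
finger_gap: 0.0352
gripper_force: 14.0
```

Call:
send_rows(
  increments=[
    [-1, 1, 0, 0, 0, -1, 0],
    [-1, 1, 0, 0, 0, -1, 0],
    [-1, 0, 0, 0, 0, 0, 0],
  ],
)

```text
time_s: 9.75
eef_pos: [0.5872, 0.2606, 0.1547]
tcp_rot: [0.257, -0.0, 0.966, -0.001]
ft_force: [-0.3, 0.2, -1.7]
finger_gap: 0.0352
gripper_force: 14.0
```

```bash
python3 - <<'E'
from st import *
st();print(toRot(30))
c=snap('wrist','w2.png')
for y in(.1,.18,.26): print(w2px(c,[.623-.036,y,.033]),w2px(c,[.623+.036,y,.033]))
E
```

```text
t 9.75 tcp [587.2 260.6 154.7] grasp [577.7 260.6 171.2] z [ 0.497 -0.002 -0.868] y [-0.     1.    -0.003] q [ 0.31  0.18  1.88 -0.28  0.6  -1.07] F [-0.3  0.2 -1.7] gap 35.2 gf 14.0
[ 0.02 -0.02 -0.  ]
[102.04217568 122.83025834] [139.52951126 190.32383254]
[207.99661091 123.12153082] [226.78730469 190.59793037]
[314.08182785 123.41316282] [314.13376779 190.87230673]
```

View pics/w2.png

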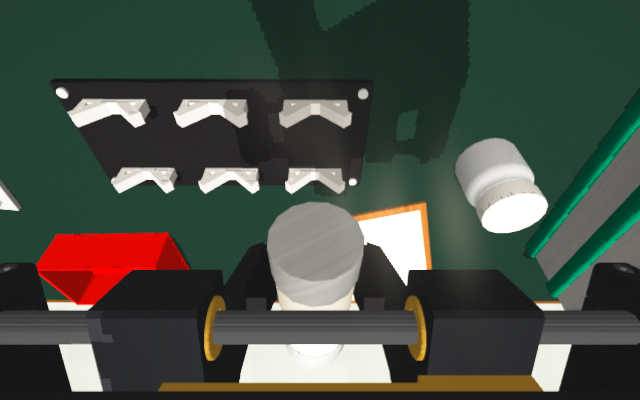

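The wrist view shows the cradle 3 saddles centred at column 315, directly in line with the held fuse at (316). The saddle tops are at rows 123 and 190, as predicted. I'll lower it now.

Call:
send_rows(
  increments=[
    [-1, 0.75, 0, -1, 0, 0, 0],
    [-1, 0.75, 0, -1, 0, 0, 0],
    [-1, 0, 0, -1, 0, 0, 0],
    [-1, 0, 0, -1, 0, 0, 0],
    [-1, 0, 0, -1, 0, 0, 0],
    [-1, 0, 0, -0.6, 0, 0, 0],
    [-1, 0, 0, 0, 0, 0, 0],
  ],
)

```text
time_s: 10.68
eef_pos: [0.6197, 0.2607, 0.0432]
tcp_rot: [0.259, -0.0, 0.966, -0.001]
ft_force: [-0.9, 0.1, -1.8]
finger_gap: 0.0352
gripper_force: 14.0
```

```bash
python3 st.py
```

```text
t 10.68 tcp [619.7 260.7  43.2] grasp [610.2 260.7  59.6] z [ 0.5   -0.002 -0.866] y [ 0.001  1.    -0.002] q [ 0.29  0.43  1.85 -0.39  0.39 -0.95] F [-0.9  0.1 -1.8] gap 35.2 gf 14.0
```

Call:
send_rows(
  increments=[
    [-1, -0.1, 0, -0.4, 0, 0, 0],
    [-1, 0, 0, -0.4, 0, 0, 0],
    [-1, 0, 0, -0.12, 0, 0, 0],
    [-1, 0, 0, -0.1, 0, 0, 0],
    [-1, 0, 0, 0, 0, 0, 0],
  ],
)

```text
time_s: 11.3
eef_pos: [0.6183, 0.2611, 0.024]
tcp_rot: [0.26, -0.0, 0.966, -0.001]
ft_force: [-0.2, 0.0, -2.4]
finger_gap: 0.035
gripper_force: 14.0
```

```bash
python3 st.py
```

```text
t 11.3 tcp [618.3 261.1  24. ] grasp [608.7 261.1  40.5] z [ 0.502 -0.001 -0.865] y [ 0.     1.    -0.001] q [ 0.29  0.47  1.85 -0.44  0.35 -0.9 ] F [-0.2  0.  -2.4] gap 35.0 gf 14.0
```

Call:
send_rows(
  increments=[
    [-1, 0, 0, -0.1, 0, 0, 0],
    [-1, 0, 0, -0.08, 0, 0, 0],
    [-1, 0, 0, 0, 0, 0, 0],
  ],
)

```text
time_s: 11.68
eef_pos: [0.6182, 0.261, 0.0203]
tcp_rot: [0.26, -0.0, 0.966, -0.001]
ft_force: [0.2, -0.8, -1.7]
finger_gap: 0.0351
gripper_force: 14.0
```

Call:
send_rows(
  increments=[
    [-1, 0, 0, -0.05, 0, 0, 0],
    [-1, 0, 0, 0, 0, 0, 0],
  ],
)

```text
time_s: 11.92
eef_pos: [0.6184, 0.261, 0.0198]
tcp_rot: [0.26, -0.0, 0.966, -0.001]
ft_force: [-2.1, -2.6, 2.0]
finger_gap: 0.0354
gripper_force: 14.0
```

Call:
send_rows(
  increments=[
    [0.3, 0, 0, 0, 0, 0, 0],
    [0.3, 0, 0, 0, 0, 0, 0],
    [0.3, 0, 0, 0, 0, 0, 0],
    [0.3, -0.3, 0, 0.52, 0, 0, 0],
    [0.3, -0.5, 0, 0.87, 0, 0, 0],
    [0.3, -0.5, 0, 0.87, 0, 0, 0],
    [0.5, -0.5, 0, 0.87, 0, 0, 0],
    [1, -0.5, 0, 0.87, 0, 0, 0],
    [1, -0.5, 0, 0.87, 0, 0, 0],
  ],
)

```text
time_s: 13.05
eef_pos: [0.5616, 0.2612, 0.1181]
tcp_rot: [0.26, -0.0, 0.966, -0.0]
ft_force: [0.3, 0.8, 0.2]
finger_gap: 0.0841
gripper_force: 0.0
```

```bash
python3 - <<'E'
from st import *
st()
c=snap('wrist');t=snap('top')
im=np.vstack([c['color'],cv2.resize(t['color'][140:310,190:440],(640,435))[:200]])
cv2.imwrite('pics/v3.png',cv2.resize(np.vstack([c['color'][:300],cv2.resize(t['color'][140:300,190:500],(640,330))]),(610,600)))
from meas import comps
[print(o) for o in comps(t,(360,230,485,295),120,.008)]
E
```

```text
t 13.05 tcp [561.6 261.2 118.1] grasp [552.1 261.2 134.5] z [ 0.502 -0.001 -0.865] y [-0.     1.    -0.001] q [ 0.33  0.2   1.96 -0.34  0.51 -0.99] F [0.3 0.8 0.2] gap 84.1 gf 0.0
(array([425., 264.]), array([ 408.7, -245.8]), array([ 28.6, 111. ]), np.float32(175.5))
(array([380., 263.]), array([ 411.5, -130.5]), array([ 29.9, 111.3]), np.float32(169.9))
(array([466., 260.]), array([ 414.9, -350.1]), array([111.3,  30.5]), np.float32(7.8))
```

View pics/v3.png

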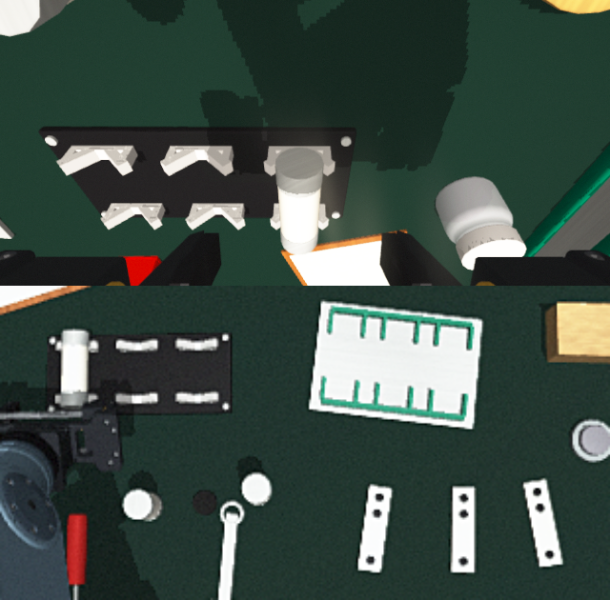

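Fuse 1 is seated in cradle 3 and the links have not moved. Next is fuse 2.

Call:
send_rows(
  increments=[
    [1, -0.5, -0.3, 1, 0, 1, 0],
    [1, -0.75, -0.5, 1, 0, 1, 0],
    [1, -0.75, -0.5, 1, 0, 1, 0],
    [1, -0.75, -0.5, 0.6, 0, 1, 0],
    [1, -0.75, -0.5, 0, 0, 1, 0],
    [1, -0.75, -0.5, 0, 0, 1, 0],
    [1, -0.75, -0.5, 0, 0, 1, 0],
    [1, -0.75, -0.5, 0, 0, 1, 0],
    [1, -0.75, -0.5, 0, 0, 1, 0],
    [1, -0.25, -0.45, 0, 0, 0, 0],
    [1, 0, 0, 0, 0, 0, 0],
  ],
)

```text
time_s: 14.52
eef_pos: [0.4275, 0.1657, 0.1889]
tcp_rot: [-0.498, -0.0, 0.867, -0.0]
ft_force: [-0.2, 0.3, 0.7]
finger_gap: 0.0882
gripper_force: 0.0
```

```bash
python3 - <<'E'
from st import *
st();print(toRot(-60))
c=snap('wrist','w4.png')
print([w2px(c,[.4435,y,z]).round(0) for y in(.1644,) for z in(.1,.05)])
t=snap('top')
print((px2w(t,(228,162),.05)*1e3).round(),(px2w(t,(228,200.2),.05)*1e3).round())
E
```

```text
t 14.53 tcp [427.5 165.7 188.9] grasp [443.9 165.7 198.4] z [-0.863 -0.001 -0.505] y [-0.001  1.    -0.   ] q [ 0.07  0.7   1.33  0.07  2.15 -1.5 ] F [-0.2  0.3  0.7] gap 88.2 gf 0.0
[ 0.    0.03 -0.  ]
[array([313., 354.]), array([313., 375.])]
[676. 256.  50.] [576. 255.  50.]
```

View pics/w4.png

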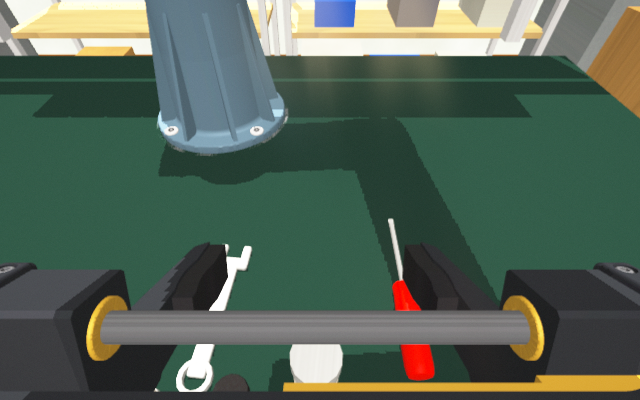

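The wrist view shows fuse 2's top at (317,358) between the fingers, about 1.3 mm toward +y. I'll descend and grip.

Call:
send_rows(
  increments=[
    [1, 0, 0.06, -1, 0, 0.03, 0],
    [1, 0, 0, -1, 0, 0, 0],
    [1, 0, 0, -1, 0, 0, 0],
    [1, 0, 0, -1, 0, 0, 0],
    [1, 0, 0, -1, 0, 0, 0],
    [1, 0, 0, -1, 0, 0, 0],
    [1, 0, 0, -0.67, 0, 0, 0],
    [1, 0, 0, 0, 0, 0, 0],
  ],
)

```text
time_s: 15.62
eef_pos: [0.4266, 0.1672, 0.0544]
tcp_rot: [-0.502, -0.0, 0.865, -0.0]
ft_force: [-0.0, -0.0, -0.2]
finger_gap: 0.088
gripper_force: 0.0
```

Call:
send_rows(
  increments=[
    [-1, 0, 0, 0, 0, 0, 0],
    [-1, 0, 0, 0, 0, 0, 0],
    [-1, 0, 0, 0, 0, 0, 0],
    [-1, 0, 0, 0, 0, 0, 0],
    [-1, 0, 0, 0, 0, 0, 0],
    [-1, 0, 0, 0, 0, 0, 0],
  ],
  force=14,
)

```text
time_s: 16.38
eef_pos: [0.4272, 0.1672, 0.0555]
tcp_rot: [-0.501, -0.0, 0.865, -0.0]
ft_force: [-0.7, 0.1, 0.2]
finger_gap: 0.0352
gripper_force: 14.0
```

```bash
python3 st.py
```

```text
t 16.38 tcp [427.2 167.2  55.5] grasp [443.7 167.2  64.9] z [-0.868 -0.001 -0.497] y [-0.001  1.    -0.   ] q [ 0.07  0.9   1.3   0.07  1.98 -1.51] F [-0.7  0.1  0.2] gap 35.2 gf 14.0
```

Call:
send_rows(
  increments=[
    [-1, 0, 0, 1, 0, 0, 0],
    [-1, 0, 0, 1, 0, 0, 0],
    [-1, 0, 0, 1, 0, 0, 0],
    [-1, 0, 0, 1, 0, 0, 0],
    [-1, 0, 0, 1, 0, 0, 0],
    [-1, 1, 0.1, 0, 0, -1, 0],
    [-1, 1, 0.1, 0, 0, -1, 0],
    [-1, 1, 0.1, 0, 0, -1, 0],
    [-1, 1, 0.1, 0, 0, -1, 0],
    [-1, 1, 0.1, 0, 0, -1, 0],
    [-1, 1, 0.1, 0, 0, -1, 0],
    [-1, 1, 0.1, 0, 0, -1, 0],
  ],
)

```text
time_s: 17.88
eef_pos: [0.5675, 0.1813, 0.1569]
tcp_rot: [0.088, -0.0, 0.996, -0.0]
ft_force: [-0.9, -0.9, -3.0]
finger_gap: 0.0351
gripper_force: 14.0
```

Call:
send_rows(
  increments=[
    [-1, 1, 0, 0, 0, -1, 0],
    [-1, 1, 0, 0, 0, -1, 0],
    [-1, 0.5, 0, -1, 0, 0, 0],
    [-1, 0, 0, -1, 0, 0, 0],
    [-1, 0, 0, -1, 0, 0, 0],
    [-1, 0, 0, 0, 0, 0, 0],
  ],
)

```text
time_s: 18.62
eef_pos: [0.615, 0.1808, 0.0934]
tcp_rot: [0.255, 0.0, 0.967, -0.001]
ft_force: [-0.4, 0.1, -2.3]
finger_gap: 0.0351
gripper_force: 14.0
```

```bash
python3 - <<'E'
from st import *
st();print(toRot(30))
E
```

```text
t 18.62 tcp [615.  180.8  93.4] grasp [605.7 180.9 109.9] z [ 0.492 -0.002 -0.87 ] y [ 0.001  1.    -0.002] q [ 0.13  0.27  1.93 -0.16  0.44 -1.31] F [-0.4  0.1 -2.3] gap 35.1 gf 14.0
[ 0.01 -0.05  0.  ]
```

Call:
send_rows(
  increments=[
    [-1, 0.15, 0.04, -1, 0, -0.05, 0],
    [-1, 0, 0, -1, 0, 0, 0],
    [-1, 0, 0, -0.8, 0, 0, 0],
    [-1, 0, 0, -0.4, 0, 0, 0],
    [-1, 0, 0, -0.12, 0, 0, 0],
    [-1, 0, 0, -0.1, 0, 0, 0],
    [-1, 0, 0, 0, 0, 0, 0],
  ],
)

```text
time_s: 19.5
eef_pos: [0.6205, 0.1821, 0.0275]
tcp_rot: [0.262, -0.0, 0.965, -0.001]
ft_force: [0.3, 0.1, -2.1]
finger_gap: 0.0351
gripper_force: 14.0
```

Call:
send_rows(
  increments=[
    [-1, 0, 0, -0.1, 0, 0, 0],
    [-1, 0, 0, -0.08, 0, 0, 0],
    [-1, 0, 0, 0, 0, 0, 0],
  ],
)

```text
time_s: 19.88
eef_pos: [0.6201, 0.182, 0.0232]
tcp_rot: [0.261, -0.0, 0.965, -0.001]
ft_force: [0.1, 0.3, -2.5]
finger_gap: 0.0352
gripper_force: 14.0
```

```bash
python3 st.py
```

```text
t 19.88 tcp [620.1 182.   23.2] grasp [610.5 182.   39.7] z [ 0.505 -0.001 -0.863] y [ 0.     1.    -0.001] q [ 0.14  0.42  1.93 -0.26  0.28 -1.21] F [ 0.1  0.3 -2.5] gap 35.2 gf 14.0
```

Call:
send_rows(
  increments=[
    [-1, -0.05, 0, -0.1, 0, 0, 0],
    [-1, 0, 0, -0.07, 0, 0, 0],
    [-1, 0, 0, 0, 0, 0, 0],
  ],
)

```text
time_s: 20.25
eef_pos: [0.6193, 0.1818, 0.0203]
tcp_rot: [0.262, -0.0, 0.965, -0.001]
ft_force: [-2.0, -1.7, 3.0]
finger_gap: 0.0347
gripper_force: 14.0
```

Call:
send_rows(
  increments=[
    [-1, 0, 0, -0.03, 0, 0, 0],
    [-1, 0, 0, 0, 0, 0, 0],
  ],
)

```text
time_s: 20.5
eef_pos: [0.6195, 0.1818, 0.0201]
tcp_rot: [0.262, 0.0, 0.965, -0.001]
ft_force: [-5.4, -4.4, 6.6]
finger_gap: 0.0352
gripper_force: 13.9
```

Call:
send_rows(
  increments=[
    [0.2, 0, 0, 0, 0, 0, 0],
    [0.2, 0, 0, 0, 0, 0, 0],
    [0.2, 0, 0, 0, 0, 0, 0],
    [0.2, -0.3, 0, 0.52, 0, 0, 0],
    [0.2, -0.5, 0, 0.87, 0, 0, 0],
    [0.2, -0.5, 0, 0.87, 0, 0, 0],
    [0.5, -0.5, 0, 0.87, 0, 0, 0],
    [1, -0.5, 0, 0.87, 0, 0, 0],
    [1, -0.5, 0, 0.87, 0, 0, 0],
    [1, 0, 0, 1, 0, 0, 0],
    [1, 0, 0, 1, 0, 0, 0],
    [1, 0, 0, 1, 0, 0, 0],
  ],
)

```text
time_s: 22.0
eef_pos: [0.5628, 0.1822, 0.1781]
tcp_rot: [0.262, -0.0, 0.965, -0.0]
ft_force: [0.9, 1.1, -1.2]
finger_gap: 0.088
gripper_force: 0.0
```

Call:
send_rows(
  increments=[
    [1, -0.7, -0.9, 0.3, 0, 1, 0],
    [1, -0.7, -0.9, 0.3, 0, 1, 0],
    [1, -0.7, -0.9, 0, 0, 1, 0],
    [1, -0.7, -0.9, 0, 0, 1, 0],
    [1, -0.7, -0.9, 0, 0, 1, 0],
    [1, -0.7, -0.9, 0, 0, 1, 0],
    [1, -0.7, -0.9, 0, 0, 1, 0],
    [1, -0.6, -0.9, 0, 0, 1, 0],
    [1, -0.6, -0.8, 0, 0, 1, 0],
    [1, 0, 0, 0, 0, 0, 0],
  ],
)

```text
time_s: 23.25
eef_pos: [0.4402, 0.0217, 0.1862]
tcp_rot: [-0.5, -0.0, 0.866, 0.001]
ft_force: [-0.5, 0.7, 0.4]
finger_gap: 0.0882
gripper_force: 0.0
```

```bash
python3 - <<'E'
from st import *
from meas import comps
st();print(toRot(-60))
c=snap('wrist')
print([w2px(c,[.46,.0225,z]).round(0) for z in(.1,)])
t=snap('top')
cv2.imwrite('pics/v5.png',np.vstack([c['color'][200:],cv2.resize(t['color'][140:300,190:500],(640,330))]))
[print(o) for o in comps(t,(360,230,485,295),120,.008)]
E
```

```text
t 23.25 tcp [440.2  21.7 186.2] grasp [456.6  21.7 195.7] z [-0.866  0.001 -0.5  ] y [0.    1.    0.001] q [-0.14  0.69  1.35 -0.14  2.14 -1.72] F [-0.5  0.7  0.4] gap 88.2 gf 0.0
[-0.01  0.    0.  ]
[array([316., 360.])]
(array([425., 264.]), array([ 408.7, -245.8]), array([ 28.6, 111. ]), np.float32(175.5))
(array([380., 263.]), array([ 411.5, -130.5]), array([ 29.9, 111.3]), np.float32(169.9))
(array([466., 260.]), array([ 414.9, -350. ]), array([111.4,  30.4]), np.float32(7.6))
```

View pics/v5.png

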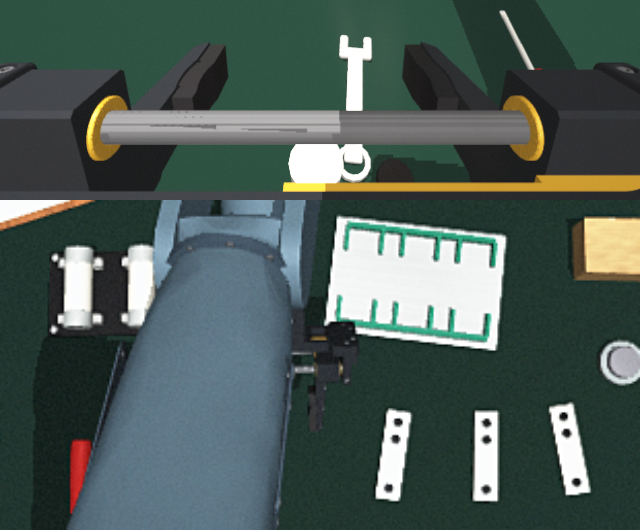

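Fuses 1 and 2 are in their cradles. Fuse 3 sits between the fingers at column 316, as predicted. Gripping it now.

Call:
send_rows(
  increments=[
    [1, 0.16, 0.04, -1, 0, 0, 0],
    [1, 0, 0, -1, 0, 0, 0],
    [1, 0, 0, -1, 0, 0, 0],
    [1, 0, 0, -1, 0, 0, 0],
    [1, 0, 0, -1, 0, 0, 0],
    [1, 0, 0, -1, 0, 0, 0],
    [1, 0, 0, -0.5, 0, 0, 0],
    [1, 0, 0, 0, 0, 0, 0],
  ],
)

```text
time_s: 24.35
eef_pos: [0.444, 0.0229, 0.0581]
tcp_rot: [-0.498, -0.001, 0.867, -0.0]
ft_force: [-1.6, 0.1, 0.3]
finger_gap: 0.0878
gripper_force: 0.0
```

Call:
send_rows(
  increments=[
    [-1, 0, 0, 0, 0, 0, 0],
    [-1, 0, 0, 0, 0, 0, 0],
    [-1, 0, 0, 0, 0, 0, 0],
    [-1, 0, 0, 0, 0, 0, 0],
    [-1, 0, 0, 0, 0, 0, 0],
    [-1, 0, 0, 0, 0, 0, 0],
  ],
  force=14,
)

```text
time_s: 25.1
eef_pos: [0.4444, 0.0227, 0.0589]
tcp_rot: [-0.498, -0.0, 0.867, -0.0]
ft_force: [-0.1, -0.6, 0.2]
finger_gap: 0.0352
gripper_force: 14.0
```

```bash
python3 st.py
```

```text
t 25.1 tcp [444.4  22.7  58.9] grasp [460.8  22.8  68.5] z [-0.863 -0.001 -0.505] y [-0.001  1.    -0.   ] q [-0.13  0.89  1.32 -0.13  1.97 -1.69] F [-0.1 -0.6  0.2] gap 35.2 gf 14.0
```

Call:
send_rows(
  increments=[
    [-1, 0, 0, 1, 0, 0, 0],
    [-1, 0, 0, 1, 0, 0, 0],
    [-1, 0, 0, 1, 0, 0, 0],
    [-1, 0, 0, 1, 0, 0, 0],
    [-1, 0, 0, 1, 0, 0, 0],
    [-1, 0.95, 0.5, 0, 0, -1, 0],
    [-1, 0.95, 0.5, 0, 0, -1, 0],
    [-1, 0.95, 0.5, 0, 0, -1, 0],
    [-1, 0.95, 0.5, 0, 0, -1, 0],
    [-1, 0.95, 0.5, 0, 0, -1, 0],
    [-1, 0.95, 0.5, 0, 0, -1, 0],
    [-1, 0.95, 0.5, 0, 0, -1, 0],
  ],
)

```text
time_s: 26.6
eef_pos: [0.5776, 0.0932, 0.1603]
tcp_rot: [0.093, -0.0, 0.996, -0.001]
ft_force: [0.5, 0.5, -2.5]
finger_gap: 0.0351
gripper_force: 14.0
```

Call:
send_rows(
  increments=[
    [-1, 0.95, 0.4, 0, 0, -1, 0],
    [-1, 0.95, 0, 0, 0, -1, 0],
    [-1, 0, 0, -1, 0, 0, 0],
    [-1, 0, 0, -1, 0, 0, 0],
    [-1, 0, 0, -1, 0, 0, 0],
    [-1, 0, 0, 0, 0, 0, 0],
  ],
)

```text
time_s: 27.35
eef_pos: [0.6132, 0.1009, 0.0968]
tcp_rot: [0.259, -0.0, 0.966, -0.001]
ft_force: [0.8, -0.1, -1.9]
finger_gap: 0.0352
gripper_force: 14.0
```

```bash
python3 - <<'E'
from st import *
st();print(toRot(30))
E
```

```text
t 27.35 tcp [613.2 100.9  96.8] grasp [603.7 100.9 113.3] z [ 0.5   -0.001 -0.866] y [-0.     1.    -0.001] q [-0.04  0.21  2.    0.04  0.41 -1.64] F [ 0.8 -0.1 -1.9] gap 35.2 gf 14.0
[ 0.01 -0.   -0.  ]
```

Call:
send_rows(
  increments=[
    [-1, 0.05, 0, -1, 0, 0, 0],
    [-1, 0, 0, -1, 0, 0, 0],
    [-1, 0, 0, -0.9, 0, 0, 0],
    [-1, 0, 0, -0.4, 0, 0, 0],
    [-1, 0, 0, -0.12, 0, 0, 0],
    [-1, 0, 0, -0.1, 0, 0, 0],
    [-1, 0, 0, 0, 0, 0, 0],
  ],
)

```text
time_s: 28.22
eef_pos: [0.6168, 0.1009, 0.029]
tcp_rot: [0.262, -0.0, 0.965, -0.001]
ft_force: [-0.4, -0.4, -1.7]
finger_gap: 0.0352
gripper_force: 14.0
```

Call:
send_rows(
  increments=[
    [-1, 0, 0, -0.1, 0, 0, 0],
    [-1, 0, 0, -0.06, 0, 0, 0],
    [-1, 0, 0, 0, 0, 0, 0],
  ],
)

```text
time_s: 28.6
eef_pos: [0.6163, 0.1009, 0.0251]
tcp_rot: [0.261, -0.0, 0.965, -0.001]
ft_force: [-0.3, 0.1, -2.4]
finger_gap: 0.0353
gripper_force: 14.0
```

```bash
python3 st.py
```

```text
t 28.6 tcp [616.3 100.9  25.1] grasp [606.7 100.9  41.5] z [ 0.505 -0.001 -0.863] y [ 0.     1.    -0.001] q [-0.04  0.37  2.    0.07  0.24 -1.67] F [-0.3  0.1 -2.4] gap 35.3 gf 14.0
```

Call:
send_rows(
  increments=[
    [-1, 0, 0, -0.1, 0, 0, 0],
    [-1, 0, 0, -0.07, 0, 0, 0],
    [-1, 0, 0, 0, 0, 0, 0],
  ],
)

```text
time_s: 28.98
eef_pos: [0.6163, 0.1009, 0.0216]
tcp_rot: [0.261, -0.0, 0.965, -0.001]
ft_force: [0.6, -0.3, -1.7]
finger_gap: 0.0354
gripper_force: 14.0
```

Call:
send_rows(
  increments=[
    [-1, 0, 0, -0.06, 0, 0, 0],
    [-1, 0, 0, 0, 0, 0, 0],
  ],
)

```text
time_s: 29.22
eef_pos: [0.6164, 0.1009, 0.0205]
tcp_rot: [0.261, -0.0, 0.965, -0.001]
ft_force: [0.5, 0.1, -2.7]
finger_gap: 0.0349
gripper_force: 14.0
```

Call:
send_rows(
  increments=[
    [-1, 0, 0, -0.06, 0, 0, 0],
    [-1, 0, 0, 0, 0, 0, 0],
  ],
)

```text
time_s: 29.48
eef_pos: [0.6165, 0.1008, 0.0195]
tcp_rot: [0.262, -0.0, 0.965, -0.001]
ft_force: [-0.4, -0.5, -2.2]
finger_gap: 0.0352
gripper_force: 14.0
```

Call:
send_rows(
  increments=[
    [-1, 0, 0, -0.05, 0, 0, 0],
    [-1, 0, 0, 0, 0, 0, 0],
  ],
)

```text
time_s: 29.72
eef_pos: [0.6169, 0.1006, 0.019]
tcp_rot: [0.262, 0.0, 0.965, -0.001]
ft_force: [-3.0, -2.6, 4.0]
finger_gap: 0.035
gripper_force: 14.0
```

Call:
send_rows(
  increments=[
    [0.2, 0, 0, 0, 0, 0, 0],
    [0.2, 0, 0, 0, 0, 0, 0],
    [0.2, 0, 0, 0, 0, 0, 0],
    [0.2, -0.3, 0, 0.52, 0, 0, 0],
    [0.2, -0.5, 0, 0.87, 0, 0, 0],
    [0.2, -0.5, 0, 0.87, 0, 0, 0],
    [0.5, -0.5, 0, 0.87, 0, 0, 0],
    [1, -0.5, 0, 0.87, 0, 0, 0],
    [1, -0.5, 0, 0.87, 0, 0, 0],
    [1, -0.5, -1, 1, 0, 0, 0],
    [1, -0.5, -1, 1, 0, 0, 0],
  ],
)

```text
time_s: 31.1
eef_pos: [0.5397, 0.0609, 0.1569]
tcp_rot: [0.262, -0.001, 0.965, -0.0]
ft_force: [-0.9, 0.9, 0.6]
finger_gap: 0.088
gripper_force: 0.0
```

Call:
send_rows(
  increments=[
    [1, -0.7, -1, 0, 0, 1, 0],
    [1, -0.7, -1, 0, 0, 1, 0],
    [1, -0.7, -1, 0, 0, 1, 0],
    [1, -0.7, -1, 0, 0, 0, -1],
    [1, -0.7, -1, 0, 0, 0, 0],
    [1, -0.7, -1, 0, 0, 0, 0],
    [1, -0.7, -1, 0, 0, 0, 0],
    [1, -0.7, -1, 0, 0, 0, 0],
    [1, -0.7, -1, 0, 0, 0, 0],
    [1, 0, -0.5, 0, 0, 0, 0],
    [1, 0, 0, 0, 0, 0, 0],
  ],
)

```text
time_s: 32.48
eef_pos: [0.4148, -0.1295, 0.1562]
tcp_rot: [0.003, 0.088, 0.996, -0.001]
ft_force: [0.6, 0.2, 0.2]
finger_gap: 0.0881
gripper_force: 0.0
```

```bash
python3 - <<'E'
from st import *
from meas import comps
st();print(toRot(0,-10))
c=snap('wrist','w6.png');t=snap('top')
print([w2px(c,[.4115,-.1305,z]).round(0) for z in(.008,)])
[print(o) for o in comps(t,(360,230,485,295),120,.008)]
print('w');[print(o) for o in comps(c,(0,0,640,300),120,.008,800)]
E
```

```text
t 32.48 tcp [ 414.8 -129.5  156.2] grasp [ 414.7 -129.5  175.2] z [ 0.006 -0.002 -1.   ] y [ 0.174  0.985 -0.001] q [-0.58 -0.05  2.03  0.    1.15 -1.97] F [0.6 0.2 0.2] gap 88.1 gf 0.0
[0.01 0.04 0.  ]
[array([313., 183.])]
(array([378., 280.]), array([ 368.8, -127. ]), array([26. , 35.3]), np.float32(151.3))
(array([428., 272.]), array([ 386.7, -252.9]), array([64.1, 17.6]), np.float32(59.1))
(array([404., 256.]), array([ 425.4, -194.6]), array([69.4, 21.5]), np.float32(51.0))
(array([466., 260.]), array([ 415. , -350.1]), array([111.4,  30.3]), np.float32(7.6))
w
(array([ 90., 218.]), array([ 413.2, -348.3]), array([110. ,  31.2]), np.float32(7.6))
(array([193., 195.]), array([ 404.9, -244.4]), array([ 30.7, 106.9]), np.float32(176.7))
(array([314., 177.]), array([ 409.8, -129.4]), array([ 30.6, 109.4]), np.float32(170.1))
(array([527.,  80.]), array([370.7,  59.9]), array([ 38.2, 153.6]), np.float32(173.0))
```

View pics/w6.png

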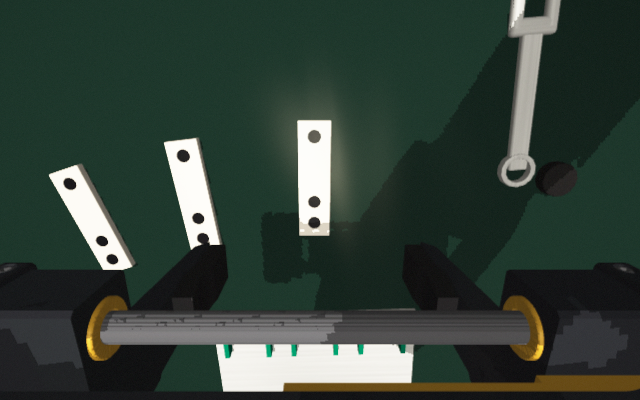

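The wrist view shows link A at (314,178), centred and aligned with the tool. Picking it up.

Call:
send_rows(
  increments=[
    [1, -0.2, -0.02, -1, 0, 0.04, 0],
    [1, 0, 0, -1, 0, 0, 0],
    [1, 0, 0, -1, 0, 0, 0],
    [1, 0, 0, -1, 0, 0, 0],
    [1, 0, 0, -1, 0, 0, 0],
    [1, 0, 0, -1, 0, 0, 0],
    [1, 0, 0, -0.8, 0, 0, 0],
    [1, 0, 0, -0.5, 0, 0, 0],
    [1, 0, 0, 0, 0, 0, 0],
  ],
  force=25,
)

```text
time_s: 33.7
eef_pos: [0.4101, -0.1289, 0.0093]
tcp_rot: [-0.001, 0.087, 0.996, -0.001]
ft_force: [-0.1, 0.8, -0.4]
finger_gap: 0.0885
gripper_force: 0.0
```

```bash
python3 st.py
```

```text
t 33.7 tcp [ 410.1 -128.9    9.3] grasp [ 410.2 -128.9   28.3] z [-0.003 -0.001 -1.   ] y [ 0.172  0.985 -0.002] q [-0.58  0.24  2.1  -0.    0.81 -1.98] F [-0.1  0.8 -0.4] gap 88.5 gf 0.0
```

Call:
send_rows(
  increments=[
    [1, 0, 0, -0.34, 0, 0, 0],
    [1, 0, 0, 0, 0, 0, 0],
    [-1, 0, 0, 0, 0, 0, 0],
    [-1, 0, 0, 0, 0, 0, 0],
    [-1, 0, 0, 0, 0, 0, 0],
    [-1, 0, 0, 0, 0, 0, 0],
    [-1, 0, 0, 0, 0, 0, 0],
    [-1, 0, 0, 0, 0, 0, 0],
    [-1, 0, 0, 0, 0, 0, 0],
  ],
  force=25,
)

```text
time_s: 34.83
eef_pos: [0.4104, -0.1295, 0.003]
tcp_rot: [-0.001, 0.087, 0.996, -0.001]
ft_force: [-0.4, -0.7, 0.5]
finger_gap: 0.0295
gripper_force: 25.0
```

Call:
send_rows(
  increments=[
    [-1, 0, 0, 1, 0, 0, 0],
    [-1, 0, 0, 1, 0, 0, 0],
    [-1, 0, 0, 1, 0, 0, 0],
    [-1, 0, 0, 1, 0, 0, 0],
    [-1, 1, 0, 1, 0, 0, 0.2],
    [-1, 1, 0.2, 0, 0, 0, 0],
    [-1, 1, 0.2, 0, 0, 0, 0],
    [-1, 1, 0.2, 0, 0, 0, 0],
    [-1, 1, 0.2, 0, 0, 0, 0],
    [-1, 1, 0.2, 0, 0, 0, 0],
    [-1, 1, 0.2, 0, 0, 0, 0],
    [-1, 0, 0, 0, 0, 0, 0],
  ],
)

```text
time_s: 36.33
eef_pos: [0.5509, -0.1053, 0.1026]
tcp_rot: [-0.001, 0.069, 0.998, -0.001]
ft_force: [-0.5, 0.4, -1.3]
finger_gap: 0.0296
gripper_force: 25.0
```

```bash
cat > tr.py <<'E'
from st import *
st();print(toRot(0,-8))
c=snap('wrist','tr.png')
h=cv2.cvtColor(c['color'],cv2.COLOR_BGR2HSV)
m=((h[...,2]>120)&(h[...,1]<60)|((h[...,1]>100)&(h[...,0]>65)&(h[...,0]<90)&(h[...,2]>90))).astype(np.uint8)
m[265:]=0
for cn in cv2.findContours(m,cv2.RETR_EXTERNAL,cv2.CHAIN_APPROX_NONE)[0]:
    if cv2.contourArea(cn)<1500: continue
    print(cv2.boundingRect(cn),cv2.contourArea(cn),[tuple(p[0]) for p in cv2.approxPolyDP(cn,6,True)])
ex=R.from_euler('z',-8,degrees=True).as_matrix()
for k in(72,0,-72):
    ctr=np.array([.6305,-.1675,0])+ex@[0,k/1000,0]
    print(k,(ctr*1e3).round(1),[w2px(c,ctr+ex@[x,y,.018]).round(0).tolist() for x in(-.06,.06) for y in(-.02,.02)])
E
python3 tr.py
```

```text
t 36.33 tcp [ 550.9 -105.3  102.6] grasp [ 551.  -105.2  121.6] z [-0.002 -0.002 -1.   ] y [ 0.138  0.99  -0.002] q [-0.4   0.31  1.75 -0.    1.08 -1.83] F [-0.5  0.4 -1.3] gap 29.6 gf 25.0
[ 0.01 -0.01 -0.01]
(582, 216, 58, 49) 2230.5 [(np.int32(595), np.int32(216)), (np.int32(582), np.int32(264)), (np.int32(639), np.int32(264)), (np.int32(639), np.int32(219))]
(115, 151, 275, 114) 15190.0 [(np.int32(389), np.int32(217)), (np.int32(347), np.int32(215)), (np.int32(346), np.int32(151)), (np.int32(284), np.int32(151)), (np.int32(282), np.int32(216)), (np.int32(115), np.int32(222)), (np.int32(123), np.int32(264)), (np.int32(135), np.int32(264)), (np.int32(132), np.int32(240)), (np.int32(141), np.int32(241)), (np.int32(145), np.int32(264)), (np.int32(192), np.int32(264)), (np.int32(190), np.int32(240)), (np.int32(199), np.int32(264)), (np.int32(226), np.int32(264)), (np.int32(225), np.int32(240)), (np.int32(231), np.int32(264)), (np.int32(244), np.int32(264)), (np.int32(255), np.int32(246)), (np.int32(284), np.int32(241)), (np.int32(285), np.int32(264)), (np.int32(344), np.int32(264)), (np.int32(345), np.int32(245)), (np.int32(367), np.int32(240)), (np.int32(386), np.int32(264))]
(48, 0, 74, 115) 4916.5 [(np.int32(48), np.int32(0)), (np.int32(80), np.int32(114)), (np.int32(120), np.int32(111)), (np.int32(94), np.int32(0))]
72 [640.5 -96.2   0. ] [[317.0, 242.0], [368.0, 243.0], [316.0, 368.0], [362.0, 368.0]]
0 [ 630.5 -167.5    0. ] [[223.0, 242.0], [275.0, 242.0], [234.0, 367.0], [280.0, 368.0]]
-72 [ 620.5 -238.8    0. ] [[130.0, 242.0], [182.0, 242.0], [153.0, 367.0], [198.0, 367.0]]
```

View pics/tr.png

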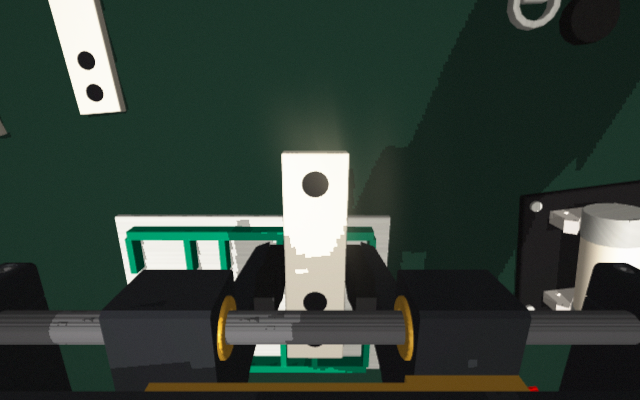

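The wrist view shows the tray's near edge running from about (116,215) to (389,215), with near ribs at columns 134, 190 and 225. The held link is centred at column 315. I'll refine the tray pose from this view.

```bash
python3 - <<'E'
from h import *
c=manip.camera('wrist');im=c['color'];h=cv2.cvtColor(im,cv2.COLOR_BGR2HSV)
pl=[px2w(c,p,.006)*1e3 for p in((116,215.5),(389.5,215.5))]
print('corners',pl)
ex=R.from_euler('z',-8,degrees=True).as_matrix()
mid=(pl[0]+pl[1])/2;print('ctr from near edge',mid+ex@[75,0,0],np.linalg.norm(pl[0]-pl[1]))
d=pl[1]-pl[0];print('edge angle',np.degrees(np.arctan2(d[1],d[0])))
print('tool col',w2px(c,[.5509-.055,-.1053+.0075,.1]),w2px(c,[.5509,-.1053,.0]))
g=(h[...,1]>90)&(h[...,0]>65)&(h[...,0]<95)&(h[...,2]>60)
for r in(248,256,264):
    x=np.where(g[r,:420])[0];s=np.split(x,np.where(np.diff(x)>1)[0]+1);print(r,[(int(a[0]),int(a[-1])) for a in s if len(a)>3])
t=manip.camera('top');h=cv2.cvtColor(t['color'],cv2.COLOR_BGR2HSV)
g=((h[...,1]>90)&(h[...,0]>65)&(h[...,0]<95)&(h[...,2]>80)).astype(np.uint8);g[:,:340]=0;g[:,440:]=0;g[:140]=0;g[215:]=0
w=np.array([px2w(t,p[::-1],.018)[:2]*1e3 for p in np.argwhere(g)],np.float32);print('top green',cv2.minAreaRect(w))
E
```

```text
corners [array([ 538.05196455, -262.5177875 ,    6.        ]), array([567.51050311, -48.18562826,   6.        ])]
ctr from near edge [ 627.05133899 -165.78969045    6.        ] 216.3471284253526
edge angle 82.17410684049756
tool col [314.22106914 151.56771182] [314.97172406 202.75554719]
248 [(127, 133), (184, 191), (219, 225)]
256 [(128, 134), (186, 192), (220, 226)]
264 [(130, 136), (187, 192), (221, 227)]
top green ((666.7993774414062, -198.554443359375), (228.1892547607422, 113.13008117675781), 49.12592697143555)
```

Call:
send_rows(
  increments=[
    [-1, 1, 0.2, 0, 0, 0, 0],
    [-1, 1, 0.2, 0, 0, 0, 0],
    [-1, 1, 0.1, 0, 0, 0, 0],
    [-1, 1, 0.03, 0, 0, 0, 0],
    [-1, 0.4, 0, -1, 0, 0, 0],
    [-1, 0, 0, -1, 0, 0, 0],
    [-1, 0, 0, -1, 0, 0, 0],
    [-1, 0, 0, 0, 0, 0, 0],
  ],
)

```text
time_s: 37.48
eef_pos: [0.6359, -0.0944, 0.0402]
tcp_rot: [-0.003, 0.07, 0.998, -0.0]
ft_force: [0.2, -0.1, -1.9]
finger_gap: 0.0294
gripper_force: 25.0
```

```bash
python3 - <<'E'
from st import *
st();print(toRot(0,-8))
c=snap('wrist','w7.png')
ex=R.from_euler('z',-8,degrees=True).as_matrix()
ctr=np.array([.629,-.166,0])+ex@[0,.072,0]
print([w2px(c,ctr+ex@[x,y,.018]).round(0).tolist() for x in(-.06,) for y in(-.02,.02)])
E
```

```text
t 37.48 tcp [635.9 -94.4  40.2] grasp [636.  -94.4  59.2] z [-0.007 -0.    -1.   ] y [ 0.139  0.99  -0.001] q [-0.33  0.56  1.54 -0.    1.05 -1.76] F [ 0.2 -0.1 -1.9] gap 29.4 gf 25.0
[ 0.   -0.04 -0.  ]
[[276.0, 141.0], [354.0, 142.0]]
```

View pics/w7.png

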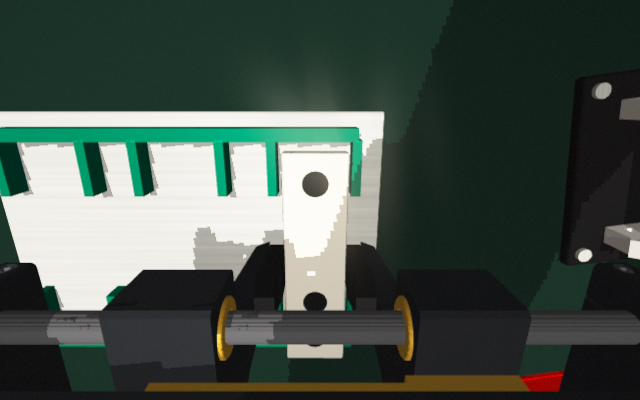

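In this view the compartment's inner edges are at columns 277 and 352 and the link spans 283–347, so it is centred. The near rib at row 141 matches the prediction. Lowering it.

Call:
send_rows(
  increments=[
    [-1, 0.15, 0, -0.4, 0, -0.04, 0],
    [-1, 0, 0, -0.5, 0, 0, 0],
    [-1, 0, 0, -0.3, 0, 0, 0],
    [-1, 0, 0, -0.2, 0, 0, 0],
    [-1, 0, 0, 0, 0, 0, 0],
  ],
)

```text
time_s: 38.15
eef_pos: [0.6412, -0.0948, 0.0146]
tcp_rot: [0.002, 0.069, 0.998, -0.001]
ft_force: [0.2, 1.2, -1.3]
finger_gap: 0.0296
gripper_force: 25.0
```

```bash
python3 st.py
```

```text
t 38.15 tcp [641.2 -94.8  14.6] grasp [641.1 -94.8  33.6] z [ 0.005 -0.002 -1.   ] y [ 0.139  0.99  -0.001] q [-0.33  0.6   1.54 -0.    1.   -1.76] F [ 0.2  1.2 -1.3] gap 29.6 gf 25.0
```

Call:
send_rows(
  increments=[
    [-1, -0.1, 0, -0.15, 0, 0, 0],
    [-1, 0, 0, -0.1, 0, 0, 0],
    [-1, 0, 0, 0, 0, 0, 0],
  ],
)

```text
time_s: 38.52
eef_pos: [0.6393, -0.0949, 0.0099]
tcp_rot: [0.003, 0.069, 0.998, -0.001]
ft_force: [-0.0, 0.4, -1.5]
finger_gap: 0.0296
gripper_force: 25.0
```

```bash
python3 st.py
```

```text
t 38.52 tcp [639.3 -94.9   9.9] grasp [639.2 -94.9  28.9] z [ 0.005 -0.002 -1.   ] y [ 0.139  0.99  -0.001] q [-0.33  0.61  1.54 -0.    0.99 -1.76] F [-0.   0.4 -1.5] gap 29.6 gf 25.0
```

Call:
send_rows(
  increments=[
    [0, 0, 0, 0, 0, 0, 0],
    [0, 0, 0, 0, 0, 0, 0],
    [0, 0, 0, 0, 0, 0, 0],
    [0, 0, 0, 0.5, 0, 0, 0],
    [0, 0, 0, 1, 0, 0, 0],
    [0, 0, 0, 1, 0, 0, 0],
    [0.5, 0, 0, 1, 0, 0, 0],
    [1, -1, -1, 1, 0, 0, 0],
    [1, -1, -1, 1, 0, 0, 0],
    [1, -1, -1, 0.6, 0, 0, 0],
    [1, -1, -1, 0, 0, 0, 0],
  ],
)

```text
time_s: 39.9
eef_pos: [0.5599, -0.1761, 0.1349]
tcp_rot: [0.005, 0.069, 0.998, -0.002]
ft_force: [0.4, 0.1, 0.2]
finger_gap: 0.088
gripper_force: 0.0
```

Call:
send_rows(
  increments=[
    [1, -1, -0.7, 0, 0, 0, 0.5],
    [1, -1, -0.6, 0, 0, 0, 0],
    [1, -1, -0.6, 0, 0, 0, 0],
    [1, -1, -0.6, 0, 0, 0, 0],
    [1, -1, -0.6, 0, 0, 0, 0],
    [1, -0.8, -0.6, 0, 0, 0, 0],
    [1, -0.8, 0, 0, 0, 0, 0],
    [1, 0, 0, 0, 0, 0, 0],
  ],
)

```text
time_s: 40.9
eef_pos: [0.4267, -0.2486, 0.1325]
tcp_rot: [0.003, 0.026, 1.0, -0.001]
ft_force: [0.0, 0.5, 0.9]
finger_gap: 0.088
gripper_force: 0.0
```

```bash
cat > lk.py <<'E'
from st import *
from meas import comps
import sys
st()
c=snap('wrist',sys.argv[1]);t=snap('top')
print('top');[print(o) for o in comps(t,(360,230,485,310),120,.008)]
print('w');[print(o) for o in comps(c,(0,0,640,270),110,.008,800)]
print('tray');
E
python3 lk.py w8.png; python3 -c "
from h import *
print(toRot(0,-3),toRot(0,7.6))"
```

```text
t 40.9 tcp [ 426.7 -248.6  132.5] grasp [ 426.6 -248.6  151.5] z [ 0.006 -0.002 -1.   ] y [ 0.053  0.999 -0.001] q [-0.77  0.12  1.91  0.    1.11 -2.29] F [0.  0.5 0.9] gap 88.0 gf 0.0
top
(array([468., 279.]), array([ 368.6, -356. ]), array([30.4, 17.6]), np.float32(89.0))
(array([427., 250.]), array([ 443. , -251.6]), array([18. , 25.9]), np.float32(176.9))
w
(array([196., 179.]), array([ 413.2, -348.3]), array([110.1,  31.5]), np.float32(7.6))
(array([319., 165.]), array([ 406.7, -242.7]), array([ 34.7, 110. ]), np.float32(176.2))
tray
[ 0.01  0.04 -0.  ] [0.01 0.04 1.06]
```

Call:
send_rows(
  increments=[
    [1, -0.95, 0.23, -0.5, 0, 0.04, 0],
    [1, 0, 0, -1, 0, 0, 0],
    [1, 0, 0, -1, 0, 0, 0],
    [1, 0, 0, -1, 0, 0, 0],
    [1, 0, 0, -1, 0, 0, 0],
    [1, 0, 0, -0.9, 0, 0, 0],
    [1, 0, 0, -0.5, 0, 0, 0],
    [1, 0, 0, -0.3, 0, 0, 0],
    [1, 0, 0, 0, 0, 0, 0],
  ],
)

```text
time_s: 42.12
eef_pos: [0.4085, -0.2442, 0.008]
tcp_rot: [-0.001, 0.026, 1.0, -0.001]
ft_force: [0.2, 0.0, -0.4]
finger_gap: 0.0884
gripper_force: 0.0
```

```bash
python3 st.py
```

```text
t 42.12 tcp [ 408.5 -244.2    8. ] grasp [ 408.6 -244.2   27. ] z [-0.002 -0.001 -1.   ] y [ 0.052  0.999 -0.001] q [-0.79  0.32  1.99 -0.    0.83 -2.3 ] F [ 0.2  0.  -0.4] gap 88.4 gf 0.0
```

Call:
send_rows(
  increments=[
    [1, -0.05, 0, -0.27, 0, 0, 0],
    [1, 0, 0, 0, 0, 0, 0],
    [-1, 0, 0, 0, 0, 0, 0],
    [-1, 0, 0, 0, 0, 0, 0],
    [-1, 0, 0, 0, 0, 0, 0],
    [-1, 0, 0, 0, 0, 0, 0],
    [-1, 0, 0, 0, 0, 0, 0],
    [-1, 0, 0, 0, 0, 0, 0],
    [-1, 0, 0, 0, 0, 0, 0],
  ],
)

```text
time_s: 43.25
eef_pos: [0.4074, -0.2444, 0.0026]
tcp_rot: [-0.001, 0.026, 1.0, -0.001]
ft_force: [0.9, -0.8, -0.2]
finger_gap: 0.0294
gripper_force: 25.0
```

Call:
send_rows(
  increments=[
    [-1, 0, 0, 1, 0, 0, 0],
    [-1, 0, 0, 1, 0, 0, 0],
    [-1, 0, 0, 1, 0, 0, 0],
    [-1, 0, 0, 1, 0, 0, 0],
    [-1, 1, 0.4, 0, 0, 0, -0.5],
    [-1, 1, 0.4, 0, 0, 0, 0],
    [-1, 1, 0.4, 0, 0, 0, 0],
    [-1, 1, 0.4, 0, 0, 0, 0],
    [-1, 1, 0.4, 0, 0, 0, 0],
    [-1, 1, 0.4, 0, 0, 0, 0],
    [-1, 1, 0.4, 0, 0, 0, 0],
    [-1, 1, 0.4, 0, 0, 0, 0],
  ],
)

```text
time_s: 44.75
eef_pos: [0.5677, -0.1798, 0.0821]
tcp_rot: [-0.001, 0.069, 0.998, -0.001]
ft_force: [0.7, -0.6, -1.7]
finger_gap: 0.0297
gripper_force: 25.0
```

Call:
send_rows(
  increments=[
    [-1, 1, 0.4, 0, 0, 0, 0],
    [-1, 1, 0.3, 0, 0, 0, 0],
    [-1, 1, 0, -0.5, 0, 0, 0],
    [-1, 0, 0, -1, 0, 0, 0],
    [-1, 0, 0, -0.5, 0, 0, 0],
    [-1, 0, 0, 0, 0, 0, 0],
  ],
)

```text
time_s: 45.5
eef_pos: [0.6254, -0.1659, 0.0406]
tcp_rot: [-0.003, 0.07, 0.998, -0.0]
ft_force: [-0.2, -0.1, -1.3]
finger_gap: 0.0296
gripper_force: 25.0
```

```bash
python3 - <<'E'
from st import *
st();print(toRot(0,-8))
c=snap('wrist','w9.png')
ex=R.from_euler('z',-8,degrees=True).as_matrix()
ctr=np.array([.629,-.166,0])
print([w2px(c,ctr+ex@[x,y,.018]).round(0).tolist() for x in(-.06,) for y in(-.02,.02)])
E
```

```text
t 45.5 tcp [ 625.4 -165.9   40.6] grasp [ 625.5 -165.9   59.6] z [-0.005  0.    -1.   ] y [ 0.139  0.99  -0.001] q [-0.44  0.57  1.53 -0.    1.05 -1.87] F [-0.2 -0.1 -1.3] gap 29.6 gf 25.0
[-0.   -0.03 -0.  ]
[[276.0, 142.0], [354.0, 142.0]]
```

View pics/w9.png

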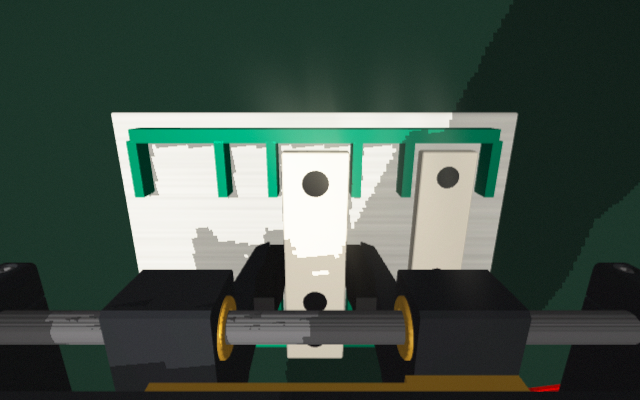

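Link A is seated in the right compartment. Link B is centred over the middle one, with the link at 283–347 between edges at 277 and 352. Lowering it.

Call:
send_rows(
  increments=[
    [-1, 0.1, 0, -0.4, 0, -0.03, 0],
    [-1, 0, 0, -0.5, 0, 0, 0],
    [-1, 0, 0, -0.3, 0, 0, 0],
    [-1, 0, 0, -0.3, 0, 0, 0],
    [-1, 0, 0, -0.1, 0, 0, 0],
    [-1, 0, 0, 0, 0, 0, 0],
  ],
)

```text
time_s: 46.3
eef_pos: [0.6294, -0.1663, 0.0105]
tcp_rot: [0.002, 0.069, 0.998, -0.001]
ft_force: [0.1, -0.2, -1.3]
finger_gap: 0.0292
gripper_force: 25.0
```

```bash
python3 st.py
```

```text
t 46.3 tcp [ 629.4 -166.3   10.5] grasp [ 629.3 -166.3   29.5] z [ 0.003 -0.001 -1.   ] y [ 0.139  0.99  -0.001] q [-0.44  0.61  1.53  0.    1.   -1.87] F [ 0.1 -0.2 -1.3] gap 29.2 gf 25.0
```

Call:
send_rows(
  increments=[
    [-1, 0, 0, -0.08, 0, 0, 0],
    [0, 0, 0, 0, 0, 0, 0],
    [0, 0, 0, 0, 0, 0, 0],
    [0, 0, 0, 0, 0, 0, 0],
    [0, 0, 0, 0.5, 0, 0, 0],
    [0, 0, 0, 1, 0, 0, 0],
    [0, 0, 0, 1, 0, 0, 0],
    [0.5, 0, 0, 1, 0, 0, 0],
    [1, -1, -1, 1, 0, 0, 0.8],
    [1, -1, -1, 1, 0, 0, 0.76],
    [1, -1, -1, 0.6, 0, 0, 0],
    [1, -1, -1, 0, 0, 0, 0],
  ],
)

```text
time_s: 47.8
eef_pos: [0.5498, -0.2476, 0.134]
tcp_rot: [0.003, -0.067, 0.998, -0.002]
ft_force: [0.4, -1.0, -0.3]
finger_gap: 0.0881
gripper_force: 0.0
```

Call:
send_rows(
  increments=[
    [1, -1, -0.9, 0, 0, 0, 0],
    [1, -1, -0.9, 0, 0, 0, 0],
    [1, -1, -0.9, 0, 0, 0, 0],
    [1, -1, -0.9, 0, 0, 0, 0],
    [1, -1, -0.9, 0, 0, 0, 0],
    [1, -0.8, -0.9, 0, 0, 0, 0],
    [1, -0.4, 0, 0, 0, 0, 0],
    [1, 0, 0, 0, 0, 0, 0],
  ],
)

```text
time_s: 48.8
eef_pos: [0.4253, -0.3539, 0.1315]
tcp_rot: [0.002, -0.066, 0.998, -0.0]
ft_force: [0.3, -0.6, -0.5]
finger_gap: 0.0883
gripper_force: 0.0
```

```bash
python3 lk.py w10.png; python3 -c "
from h import *
print(toRot(0,7.6))"
```

```text
t 48.8 tcp [ 425.3 -353.9  131.5] grasp [ 425.2 -353.9  150.5] z [ 0.004 -0.    -1.   ] y [-0.132  0.991 -0.001] q [-0.91  0.25  1.75  0.    1.13 -2.62] F [ 0.3 -0.6 -0.5] gap 88.3 gf 0.0
top
(array([466., 237.]), array([ 472.5, -355.9]), array([41.9, 30.1]), np.float32(7.7))
w
(array([318., 190.]), array([ 423. , -350.3]), array([137. ,  59.9]), np.float32(11.2))
(array([38.,  9.]), array([ 314.8, -574.2]), array([15. , 55.8]), np.float32(97.6))
tray
[ 0.    0.02 -0.01]
```

View pics/w10.png

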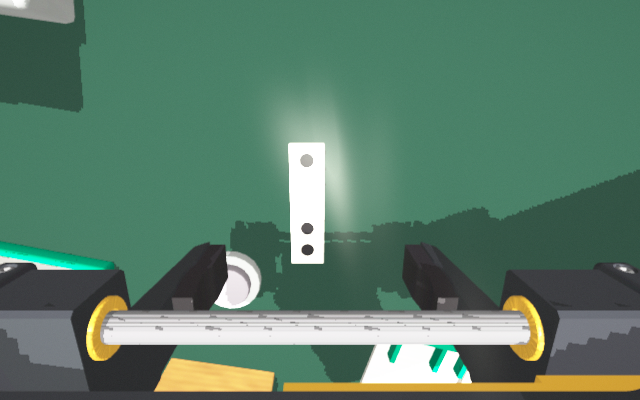

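The wrist view shows link C at (307,203), spanning rows 143–264. It has been knocked forward by a few cm but keeps the same angle. I'll re-measure it.

```bash
python3 - <<'E'
from st import *
c=snap('wrist')
for p in((307,143),(307,264),(307,203.5)): print((px2w(c,p,.008)*1e3).round(1))
print(w2px(c,[.4253,-.3539,.0]))
from meas import comps
print(comps(c,(250,120,360,285),200,.008,1000), comps(c,(250,120,360,285),235,.008,1000))
E
```

```text
[ 384.  -365.7    8. ]
[ 493.8 -351.7    8. ]
[ 435.7 -359.1    8. ]
[314.55637393 190.38424801]
[(array([311., 199.]), array([ 435.7, -352. ]), array([111.1,  45.5]), np.float32(7.7))] [(array([306., 201.]), array([ 437.5, -359.3]), array([109.5,  30.3]), np.float32(7.8))]
```

Call:
send_rows(
  increments=[
    [1, 0.65, -0.25, -0.5, 0, 0.02, 0],
    [1, 0, 0, -1, 0, 0, 0],
    [1, 0, 0, -1, 0, 0, 0],
    [1, 0, 0, -1, 0, 0, 0],
    [1, 0, 0, -1, 0, 0, 0],
    [1, 0, 0, -0.9, 0, 0, 0],
    [1, 0, 0, -0.5, 0, 0, 0],
    [1, 0, 0, -0.3, 0, 0, 0],
    [1, 0, 0, 0, 0, 0, 0],
  ],
)

```text
time_s: 50.08
eef_pos: [0.4384, -0.3594, 0.0069]
tcp_rot: [0.0, -0.066, 0.998, -0.0]
ft_force: [1.1, 1.0, -0.1]
finger_gap: 0.0879
gripper_force: 0.0
```

```bash
python3 st.py
```

```text
t 50.08 tcp [ 438.4 -359.4    6.9] grasp [ 438.4 -359.4   25.9] z [ 0. -0. -1.] y [-0.133  0.991 -0.   ] q [-0.9   0.48  1.76  0.    0.91 -2.6 ] F [ 1.1  1.  -0.1] gap 87.9 gf 0.0
```

Call:
send_rows(
  increments=[
    [1, 0, 0, -0.22, 0, 0, 0],
    [1, 0, 0, 0, 0, 0, 0],
    [-1, 0, 0, 0, 0, 0, 0],
    [-1, 0, 0, 0, 0, 0, 0],
    [-1, 0, 0, 0, 0, 0, 0],
    [-1, 0, 0, 0, 0, 0, 0],
    [-1, 0, 0, 0, 0, 0, 0],
    [-1, 0, 0, 0, 0, 0, 0],
    [-1, 0, 0, 0, 0, 0, 0],
  ],
)

```text
time_s: 51.2
eef_pos: [0.4384, -0.3594, 0.0026]
tcp_rot: [0.0, -0.067, 0.998, -0.0]
ft_force: [0.3, 0.5, 0.5]
finger_gap: 0.0295
gripper_force: 25.0
```

Call:
send_rows(
  increments=[
    [-1, 0, 0, 1, 0, 0, 0],
    [-1, 0, 0, 1, 0, 0, 0],
    [-1, 0, 0, 1, 0, 0, 0],
    [-1, 0, 0, 1, 0, 0, 0],
    [-1, 0, 1, 0, 0, 0, -0.8],
    [-1, 1, 1, 0, 0, 0, -0.76],
    [-1, 1, 1, 0, 0, 0, 0],
    [-1, 1, 1, 0, 0, 0, 0],
    [-1, 1, 1, 0, 0, 0, 0],
    [-1, 1, 1, 0, 0, 0, 0],
    [-1, 1, 0.1, 0, 0, 0, 0],
    [-1, 1, 0, 0, 0, 0, 0],
  ],
)

```text
time_s: 52.7
eef_pos: [0.5796, -0.237, 0.0846]
tcp_rot: [0.001, 0.069, 0.998, -0.001]
ft_force: [0.0, 0.4, -0.7]
finger_gap: 0.0296
gripper_force: 25.0
```

Call:
send_rows(
  increments=[
    [-1, 1, 0, 0, 0, 0, 0],
    [-1, 1, 0, -0.5, 0, 0, 0],
    [-1, 0, 0, -1, 0, 0, 0],
    [-1, 0, 0, -0.5, 0, 0, 0],
    [-1, 0, 0, 0, 0, 0, 0],
  ],
)

```text
time_s: 53.32
eef_pos: [0.6166, -0.2368, 0.0411]
tcp_rot: [-0.001, 0.07, 0.998, 0.0]
ft_force: [0.1, 0.1, -1.2]
finger_gap: 0.0294
gripper_force: 25.0
```

```bash
python3 - <<'E'
from st import *
st();print(toRot(0,-8))
c=snap('wrist','w11.png')
ex=R.from_euler('z',-8,degrees=True).as_matrix()
ctr=np.array([.629,-.166,0])+ex@[0,-.072,0];print(ctr)
print([w2px(c,ctr+ex@[x,y,.018]).round(0).tolist() for x in(-.06,) for y in(-.02,.02)])
E
```

```text
t 53.33 tcp [ 616.6 -236.8   41.1] grasp [ 616.7 -236.8   60.1] z [-0.003  0.001 -1.   ] y [0.139 0.99  0.001] q [-0.55  0.59  1.49 -0.    1.06 -1.98] F [ 0.1  0.1 -1.2] gap 29.4 gf 25.0
[-0.01 -0.02 -0.  ]
[ 0.61897954 -0.2372993   0.        ]
[[275.0, 140.0], [353.0, 140.0]]
```

View pics/w11.png

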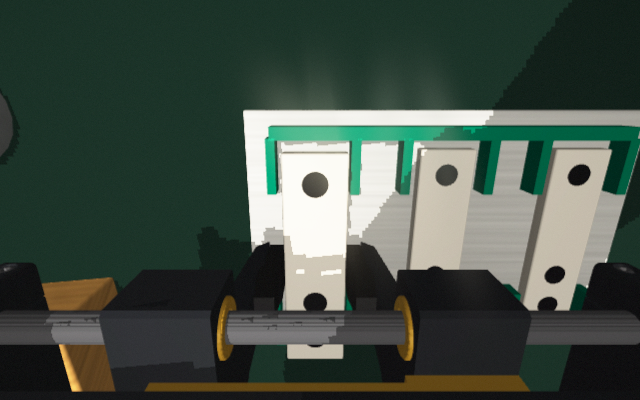

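Links A and B are seated. Link C is centred over the left compartment, spanning 283–347 between edges at 276 and 351. Lowering it.

Call:
send_rows(
  increments=[
    [-1, 0.08, -0.02, -0.4, 0, -0.02, 0],
    [-1, 0, 0, -0.5, 0, 0, 0],
    [-1, 0, 0, -0.3, 0, 0, 0],
    [-1, 0, 0, -0.3, 0, 0, 0],
    [-1, 0, 0, -0.1, 0, 0, 0],
    [-1, 0, 0, 0, 0, 0, 0],
  ],
)

```text
time_s: 54.12
eef_pos: [0.62, -0.2377, 0.0105]
tcp_rot: [0.002, 0.069, 0.998, -0.0]
ft_force: [-0.5, -0.5, -1.8]
finger_gap: 0.029
gripper_force: 25.0
```

```bash
python3 st.py
```

```text
t 54.12 tcp [ 620.  -237.7   10.5] grasp [ 619.9 -237.7   29.5] z [ 0.004 -0.    -1.   ] y [0.139 0.99  0.   ] q [-0.55  0.64  1.49  0.    1.01 -1.98] F [-0.5 -0.5 -1.8] gap 29.0 gf 25.0
```

Call:
send_rows(
  increments=[
    [-1, 0, 0, -0.08, 0, 0, 0],
    [0, 0, 0, 0, 0, 0, 0],
    [0, 0, 0, 0, 0, 0, 0],
    [0, 0, 0, 0, 0, 0, 0],
    [0, 0, 0, 0.5, 0, 0, 0],
    [0, 0, 0, 1, 0, 0, 0],
    [0, 0, 0, 1, 0, 0, 0],
    [0, 0, 0, 1, 0, 0, 0],
    [0, -1, 0, 1, 0, 0, 0],
    [0, -1, -1, 1, 0, 0, 0],
    [0, -1, -1, 1, 0, 0, 0],
    [0, -1, -1, 1, 0, 0, 0],
  ],
)

```text
time_s: 55.62
eef_pos: [0.5396, -0.2984, 0.1612]
tcp_rot: [0.002, 0.069, 0.998, -0.001]
ft_force: [0.1, 0.1, -0.1]
finger_gap: 0.0441
gripper_force: 0.0
```

Call:
send_rows(
  increments=[
    [-1, -1, -1, 0, 0, 0, 0],
    [-1, -1, -1, 0, 0, 0, 0],
    [-1, -1, -1, 0, 0, 0, 0],
    [-1, -1, -1, 0, 0, 0, 0],
    [-1, 0, -1, 0, 0, 0, 0],
    [-1, 0, -0.6, 0, 0, 0, 0],
    [-1, 0, 0, 0, 0, 0, 0],
  ],
)

```text
time_s: 56.5
eef_pos: [0.4606, -0.4104, 0.1592]
tcp_rot: [0.002, 0.07, 0.998, -0.0]
ft_force: [-0.3, -0.4, -0.3]
finger_gap: 0.0003
gripper_force: 0.0
```

```bash
python3 - <<'E'
from st import *
st()
c=snap('wrist');t=snap('top')
cv2.imwrite('pics/v12.png',np.vstack([c['color'][60:300],cv2.resize(t['color'][140:300,190:500],(640,330))]))
print(w2px(c,[.519,-.4155,.03]))
E
```

```text
t 56.5 tcp [ 460.6 -410.4  159.2] grasp [ 460.5 -410.4  178.2] z [ 0.004 -0.001 -1.   ] y [ 0.139  0.99  -0.   ] q [-0.92  0.35  1.57  0.    1.22 -2.35] F [-0.3 -0.4 -0.3] gap 0.3 gf 0.0
[317.97796166 252.28287683]
```

View pics/v12.png

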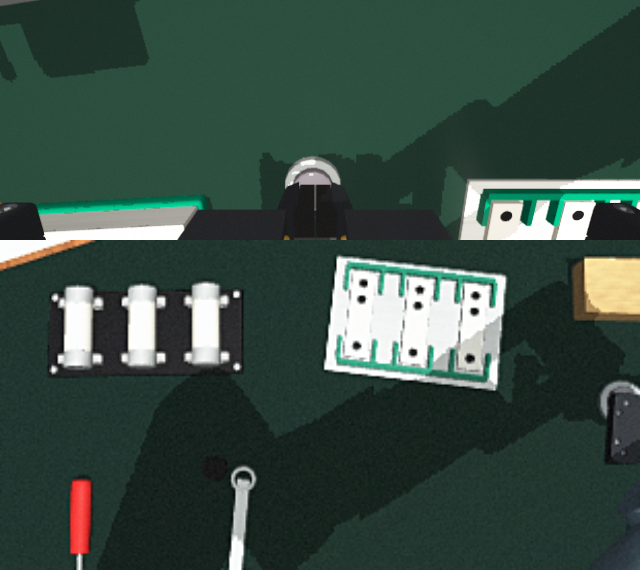

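All three fuses lie in their cradles and all three links are in their compartments. The button is ahead of the closed fingers at column 313, near (0.518, −0.416). I'll move over it and press down in small steps.

Call:
send_rows(
  increments=[
    [-1, 1, -0.1, 0, 0, 0, 0],
    [-1, 1, -0.1, -1, 0, 0, 0],
    [-1, 0.87, -0.1, -1, 0, 0, 0],
    [-1, 0, 0, -1, 0, 0, 0],
    [-1, 0, 0, -1, 0, 0, 0],
    [-1, 0, 0, -0.5, 0, 0, 0],
    [-1, 0, 0, 0, 0, 0, 0],
  ],
)

```text
time_s: 57.48
eef_pos: [0.5166, -0.4154, 0.0681]
tcp_rot: [0.001, 0.07, 0.998, 0.0]
ft_force: [0.3, 0.9, -0.2]
finger_gap: 0.0009
gripper_force: 0.0
```

Call:
send_rows(
  increments=[
    [-1, 0, 0, -0.3, 0, 0, 0],
    [-1, 0, 0, -0.3, 0, 0, 0],
    [-1, 0, 0, -0.2, 0, 0, 0],
    [-1, 0, 0, 0, 0, 0, 0],
  ],
)

```text
time_s: 57.98
eef_pos: [0.5172, -0.4155, 0.0526]
tcp_rot: [0.002, 0.07, 0.998, 0.0]
ft_force: [-0.1, -0.4, 0.8]
finger_gap: 0.001
gripper_force: 0.0
```

Call:
send_rows(
  increments=[
    [-1, 0, 0, -0.2, 0, 0, 0],
    [-1, 0, 0, -0.2, 0, 0, 0],
    [-1, 0, 0, -0.2, 0, 0, 0],
    [-1, 0, 0, 0, 0, 0, 0],
  ],
)

```text
time_s: 58.48
eef_pos: [0.5172, -0.4155, 0.0404]
tcp_rot: [0.002, 0.069, 0.998, 0.0]
ft_force: [0.6, 0.5, -0.4]
finger_gap: 0.0002
gripper_force: 0.0
```

Call:
send_rows(
  increments=[
    [-1, 0, 0, -0.2, 0, 0, 0],
    [-1, 0, 0, -0.1, 0, 0, 0],
    [-1, 0, 0, 0, 0, 0, 0],
  ],
)

```text
time_s: 58.85
eef_pos: [0.5173, -0.4156, 0.0347]
tcp_rot: [0.002, 0.069, 0.998, 0.0]
ft_force: [0.1, -0.4, 0.9]
finger_gap: 0.0006
gripper_force: 0.0
```

Call:
send_rows(
  increments=[
    [-1, 0, 0, -0.15, 0, 0, 0],
    [-1, 0, 0, -0.1, 0, 0, 0],
    [-1, 0, 0, 0, 0, 0, 0],
  ],
)

```text
time_s: 59.22
eef_pos: [0.5173, -0.4156, 0.0297]
tcp_rot: [0.002, 0.069, 0.998, 0.0]
ft_force: [-0.8, -0.3, 0.0]
finger_gap: 0.0002
gripper_force: 0.0
```

Call:
send_rows(
  increments=[
    [-1, 0, 0, -0.1, 0, 0, 0],
    [-1, 0, 0, -0.1, 0, 0, 0],
    [-1, 0, 0, 0, 0, 0, 0],
  ],
)

```text
time_s: 59.6
eef_pos: [0.5173, -0.4156, 0.0257]
tcp_rot: [0.002, 0.069, 0.998, 0.0]
ft_force: [0.0, -1.1, -1.0]
finger_gap: 0.0004
gripper_force: 0.0
```

Call:
send_rows(
  increments=[
    [-1, 0, 0, -0.1, 0, 0, 0],
    [-1, 0, 0, -0.1, 0, 0, 0],
    [-1, 0, 0, 0, 0, 0, 0],
  ],
)

```text
time_s: 59.98
eef_pos: [0.5175, -0.4158, 0.0221]
tcp_rot: [0.002, 0.069, 0.998, -0.0]
ft_force: [0.1, 0.4, 1.6]
finger_gap: 0.0003
gripper_force: 0.8
```

Call:
send_rows(
  increments=[
    [-1, 0, 0, -0.1, 0, 0, 0],
    [-1, 0, 0, -0.1, 0, 0, 0],
    [-1, 0, 0, 0, 0, 0, 0],
  ],
)

```text
time_s: 60.35
eef_pos: [0.5175, -0.4158, 0.0181]
tcp_rot: [0.002, 0.069, 0.998, -0.0]
ft_force: [-1.0, 0.9, 4.5]
finger_gap: 0.0006
gripper_force: 1.9
```

Contact is at about 0.023 m with the force rising, so I'll press to the stop.

Call:
send_rows(
  increments=[
    [-1, 0, 0, -0.1, 0, 0, 0],
    [-1, 0, 0, -0.05, 0, 0, 0],
    [-1, 0, 0, 0, 0, 0, 0],
  ],
)

```text
time_s: 60.72
eef_pos: [0.5175, -0.4159, 0.0163]
tcp_rot: [0.002, 0.069, 0.998, -0.0]
ft_force: [-4.5, 3.4, 13.0]
finger_gap: 0.0009
gripper_force: 6.2
```

Call:
send_rows(
  increments=[
    [-1, 0, 0, 0, 0, 0, 0],
    [-1, 0, 0, 0.3, 0, 0, 0],
    [-1, 0, 0, 1, 0, 0, 0],
    [-1, 0, 0, 1, 0, 0, 0],
    [-1, 0, 0, 1, 0, 0, 0],
    [-1, 0, 0, 1, 0, 0, 0],
    [-1, -1, 0, 1, 0, 0, 0],
    [-1, -1, 0, 1, 0, 0, 0],
    [-1, -1, 0, 0, 0, 0, 0],
    [-1, 0, 0, 0, 0, 0, 0],
  ],
)

```text
time_s: 61.98
eef_pos: [0.4568, -0.416, 0.1422]
tcp_rot: [0.002, 0.07, 0.998, -0.0]
ft_force: [0.8, -0.7, 0.3]
finger_gap: 0.0007
gripper_force: 0.0
```

```bash
python3 - <<'E'
from st import *
st();t=snap('top')
cv2.imwrite('pics/v13.png',cv2.resize(t['color'][140:300,190:530],(800,376)))
E
```

```text
t 61.98 tcp [ 456.8 -416.   142.2] grasp [ 456.7 -416.   161.2] z [ 0.004 -0.001 -1.   ] y [ 0.14   0.99  -0.001] q [-0.93  0.37  1.58  0.    1.19 -2.36] F [ 0.8 -0.7  0.3] gap 0.7 gf 0.0
```

View pics/v13.png

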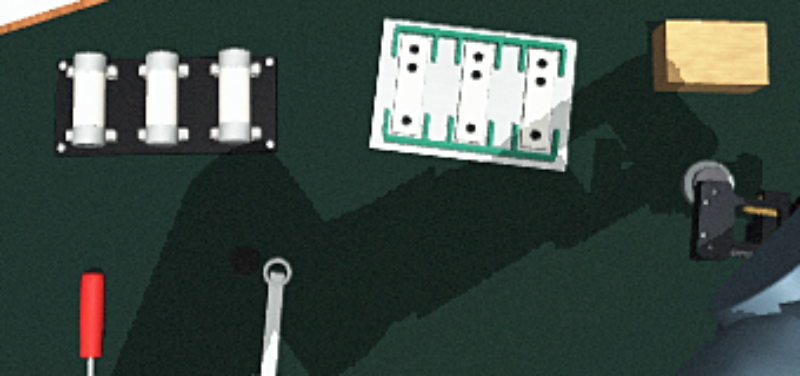

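All six parts are in place, the button was pressed and let go, and the arm is clear of everything. Handing in.

```bash
python3 -c "
from workcell import manip
print(manip.job_done())"
```

```text
the job is handed in; nothing more can be done
None
```

The kit is made up and handed in at about 62 s: three fuses lie in their cradles, three links lie in the tray, and the call button was pressed to its stop and let go; no verdict came back.

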